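# Pack the kit board and slide the keeper bar across

## Task

Pack the site kit: slide the keeper bar on the wooden kit board back to its parked end, clear of the recesses, then take every channel piece, tip box and paint marker out of the grey sorting tray and lay each flat, fully down, in a recess of its own shape on the board. When all of them lie in their recesses, slide the keeper bar fully across to its other stop so that it holds them in. Leave the paste tin, the tape measure and the welding magnet where they are.

Things in the scene. Friction and masses are not known exactly. Their poses are not given: they have to be found in the camera images.
- kit_board: fixed wooden board, its recess floors lined with dark rubber, lying flat on the bench, 260 (x) x 298 (y) x 12 mm, with six flat-bottomed recesses 8 mm deep (their floors 4 mm, the top face between them 12 mm above the bench). Origin on the underside, at the middle of x and 150 mm from the parked (-y) end. Its y axis is the way the keeper bar slides to close.
- recess_chan_a (a point): centre of the floor of a channel recess (49 mm in the board's x, 117 mm in y); point axes are the board's. Either channel piece fits it, long side along the board's y, either way round, with 6 mm play all round
- recess_chan_b (a point): the other channel recess, same size and direction
- recess_mark_a (a point): centre of the floor of a marker recess (30 mm in the board's x, 138 mm in y); a marker lies in it along the board's y, either way round, with 6 mm play all round
- recess_mark_b (a point): the other marker recess, same size and direction
- recess_box_a (a point): centre of the floor of a tip-box recess (88 mm in the board's x, 56 mm in y); a tip box lies in it crosswise, its long side along the board's x, either way round, with 6 mm play all round
- recess_box_b (a point): the other tip-box recess, same size and direction
- keeper (a joint): slide of the dark steel keeper bar along the board's +y: 0 = parked at the -y end, clear of all recesses; 0.187 m = fully across, at its stop, over the ends of all recesses. It needs about 2 N and stays where it is left; it starts somewhere over the recesses
- keeper_grip (a point): centre of the black grip block on the middle of the keeper bar: 44 mm in the board's x, 22 mm in y, 26 mm high, 55 mm above the bench (point axes are the board's). The bar below it is a bridge 260 mm (x) x 60 mm (y) whose top is 42 mm and underside 36 mm above the bench, with feet at both ends running along the board's edges
- sorting_tray: fixed shallow grey-painted metal tray, 290 (x) x 264 (y) mm, 2 rows (x) of 3 (y) compartments about 140 x 84 mm; floor 3 mm thick, walls and dividers 3 mm thick, their tops 11 and 10 mm above the bench. Origin under its centre
- channel_1: bright folded channel piece, open side up, 37 (x) x 105 (y, long) x 26 mm high, 0.2 kg; origin at the centre of its underside. Grasp across the 37 mm. Absent in some runs
- channel_2: bright folded channel piece, open side up, 37 (x) x 105 (y, long) x 26 mm high, 0.2 kg; origin at the centre of its underside. Grasp across the 37 mm. Absent in some runs
- tip_box_1: small orange plastic box with a grey lid (does not open), 44 (x, from -21 to +23) x 76 (y, long) x 27 mm high, 0.12 kg; origin at the centre of its underside. Grasp across the 44 mm. Absent in some runs
- tip_box_2: small orange plastic box with a grey lid (does not open), 44 (x, from -21 to +23) x 76 (y, long) x 27 mm high, 0.12 kg; origin at the centre of its underside. Grasp across the 44 mm. Absent in some runs
- marker_1: white and yellow paint marker, 18 (x) x 126 (y, long) x 18 mm, 0.03 kg; origin at the centre of its underside as it first lies (it does not roll). Absent in some runs
- marker_2: white and yellow paint marker, 18 (x) x 126 (y, long) x 18 mm, 0.03 kg; origin at the centre of its underside as it first lies (it does not roll). Absent in some runs
- marker_1_mid (a point): middle of marker_1, on its axis, 9 mm above its underside
- marker_2_mid (a point): middle of marker_2, on its axis, 9 mm above its underside
- paste_tin: round tin, 72 mm across, 49 mm high, standing on the bench; origin under its centre; leave alone
- tape_measure: tape measure, 32 x 82 x 66 mm, standing on the bench; origin under its centre; leave alone
- magnet: triangular welding magnet, 68 x 90 x 19 mm, lying on the bench; origin under its centre; leave alone

How it is judged:
By the outcome, as a careful person would: the job done as asked, in the order asked, and still so for the second after the job is handed in, with the robot touching nothing.
Of channel_1, channel_2, tip_box_1, tip_box_2, marker_1, marker_2 only 4 to 6 are there at a start; the rules pass over those that are not, and their reading is None.
At some moment in a run one of channel_1, channel_2, tip_box_1, tip_box_2, marker_1, marker_2 may be knocked a few centimetres aside while the robot is not near it.
Once in a run the grip may slacken for a moment while it holds something.
It also fails if it takes over 210 s, if anything falls off the work surface, if the arm or the gripper's body presses on something with over 40 N, if the wrist force passes 120 N, or if a joint passes its speed limit or range.

## Robot

A 6-joint arm with a two-finger parallel gripper is mounted at the origin on the work surface; the furniture and walls round the work are solid. World frame = base frame: x ahead of the robot, y to its left, z up, the work surface at z = 0. Lengths are in m, angles in degrees, forces in N, time in s.
With the tool pointing down it reaches from about 0.4 to 0.925 m from the base axis. Payload 12.5 kg.
Tool frame: the origin (TCP) lies on the front face of the gripper's body, between the roots of the fingers; the fingertips stand 78 mm ahead of it and the grasp point (between the pads) lies 59 mm ahead of it; z points along the fingers, y is the line along which they close (so a half turn about z gives the same grasp; the last joint's range is limited). The gripper opens to 95 mm and grips with 3 to 60 N. Pads are 20 mm wide; open, the fingers measure 119 mm over their backs; the gripper's body (75 mm by 180 mm) begins 59 mm behind the grasp point.
Start: joints at [63.22, 28.126, 89.318, -0, 62.55, -6.05], TCP at [0.221, 0.585, 0.292] pointing down, gripper open.
Joint ranges: [-177.58, 177.58], [-47.91, 125.51], [2.72, 160], [-65.01, 245.01], [3.68, 167.84], [-153.87, 153.87]. Speed limits (degrees/s): [127.2, 127.2, 159.86, 180, 180, 180].

## Interface

Orientations are given as [roll, pitch, yaw] about the fixed x, y, z axes, in that order (R = Rz(yaw) Ry(pitch) Rx(roll)).
In Python, from bench import env gives the robot as it stands.
- The arm moves only by the tool carry_out, never from a script. Its argument "commands" is a list that holds one entry, the list of rows, each a list of 7 numbers: the opening, from 0 (shut) to 1 (fully open), then the shift along the world's x, y, z in mm, then the turn, a rotation vector about the world's x, y, z in degrees. A call has 1 to 12 rows; each row is the pose to reach, as a shift and turn from the pose commanded when the call began; what a row does not reach only later rows make up. A row lasts 1/10 s, in which the tool goes at most 50 mm and 8.59 degrees, less where a joint would pass 70% of its speed; a pose out of reach is approached as far as the arm can. A call with a gripper value outside its range is refused whole. The fingers move at their own pace and stop on an object; the grip force is fixed at half the most. Time passes only in rows, so rows that repeat a pose let the fingers close. It gives the time, the measured TCP pose, the force, the opening and the grip force at its end, in the units of the state.
- env.state(): the state, without advancing time (a new reading comes with each control period).
- env.read_camera(name): name is "scene" or "top" or "wrist"; returns a dict with "img" (420x560x3 uint8, red, green, blue), "K" (3x3 intrinsics, pixels), "rvec" (rotation vector, rad) and "tvec" (3), from world to camera coordinates, as OpenCV has them. Camera axes: x right, y down, z forward; pixel columns grow to the right and rows downward; lengths in m; the calibration is good to about 2 mm. A picture is of the moment at which its call begins. There is no depth.
- env.sign_off(): hands the job in; it is judged then, once.
The state is a dict: "t": time; "qpos": joint angles; "qvel": joint speeds; "tau": joint torques, N m; "ee_pos": TCP position; "tcp_rot": TCP orientation; "contact_force": force on the tool from outside, world axes, zero at the start; "wrist_torque": the same for the moment, N m; "width": finger opening in m; "gripper_force": force on a finger pad.
Only numpy, scipy, OpenCV 4.12 (cv2) and the standard library are available. Lean on these libraries where they do the work, as an engineer would, in place of code of your own. Each camera call takes 0.05 s, during which the arm holds its last target. There are 200 camera calls.

## Working session

There is one attempt and no reset: what is moved stays moved. The work goes in short steps, Python scripts to look and compute and a tool call to move; the robot and the scene stay as the last step left them, time stands still between calls to the robot, and variables do not carry over. Pictures are saved under pics/ and viewed, at most 14 in all, crops included, and the job is handed in when it is done.

Besides the shell and the picture viewer there is one more tool, called after "Request:" in YAML: its name, and indented under it one key for each argument. carry_out: Moves the arm, as the interface text tells. Its arguments: {"type":"object","properties":{"commands":{"type":"array","items":{"type":"array","items":{"type":"array","items":{"type":"number"}}}}},"required":["commands"]}

```bash
mkdir -p pics; ls
cat > h.py <<'E'
import numpy as np, cv2
from bench import env
def cam(n,save=None):
    c=env.read_camera(n); c={k:np.array(v) for k,v in c.items()}
    if save: cv2.imwrite('pics/'+save,c['img'][:,:,::-1])
    return c
def ray(c,uv,z):
    R=cv2.Rodrigues(c['rvec'].astype(float))[0]; t=c['tvec'].reshape(3).astype(float)
    uv=np.atleast_2d(uv).astype(float)
    d=(np.linalg.inv(c['K'])@np.c_[uv,np.ones(len(uv))].T).T@R
    o=-R.T@t
    return o+d*((z-o[2])/d[:,2])[:,None]
def proj(c,P):
    return cv2.projectPoints(np.atleast_2d(P).astype(float),c['rvec'].astype(float),c['tvec'].astype(float),c['K'].astype(float),None)[0][:,0]
E
python3 - <<'E'
from h import *
s=env.state(); print(s)
for n in ('scene','top','wrist'):
    c=cam(n,n+'0.png'); R=cv2.Rodrigues(c['rvec'].astype(float))[0]; print(n,-R.T@c['tvec'].reshape(3),c['K'][0,0])
a=cv2.imread('pics/top0.png');cv2.imwrite('pics/top0b.png',cv2.resize(a,(800,600),interpolation=cv2.INTER_CUBIC))
E
```

```text
pics
{'t': 0.0, 'qpos': array([ 6.32217340e+01,  2.81642330e+01,  8.93506972e+01,  2.59010767e-04,
        6.25487518e+01, -6.05058891e+00]), 'qvel': array([-0.09669153, -0.0725648 ,  0.04135759, -0.01486539, -0.00873366,
       -0.05532004]), 'tau': array([-2.63806258e-03, -6.12643218e+01, -2.58168876e+01,  6.91985339e-02,
        4.84709011e-02, -1.11673260e-04]), 'ee_pos': array([0.22111109, 0.58440944, 0.29165733]), 'tcp_rot': array([-1.79936697e+02, -6.94093735e-03,  1.59272200e+02]), 'contact_force': array([-0.5172257 , -0.54121004, -0.27368307]), 'wrist_torque': array([-0.02162733, -0.00072973,  0.05356098]), 'gripper_force': 0.0, 'width': 0.09507554691938261}
scene [-0.02904856 -0.4701586   0.87210904] 428.85694572061135
top [0.34317499 0.02361734 1.22621388] 388.20110878033717
wrist [0.1559624  0.61034142 0.38297333] 295.7638160334481
```

View pics/top0b.png

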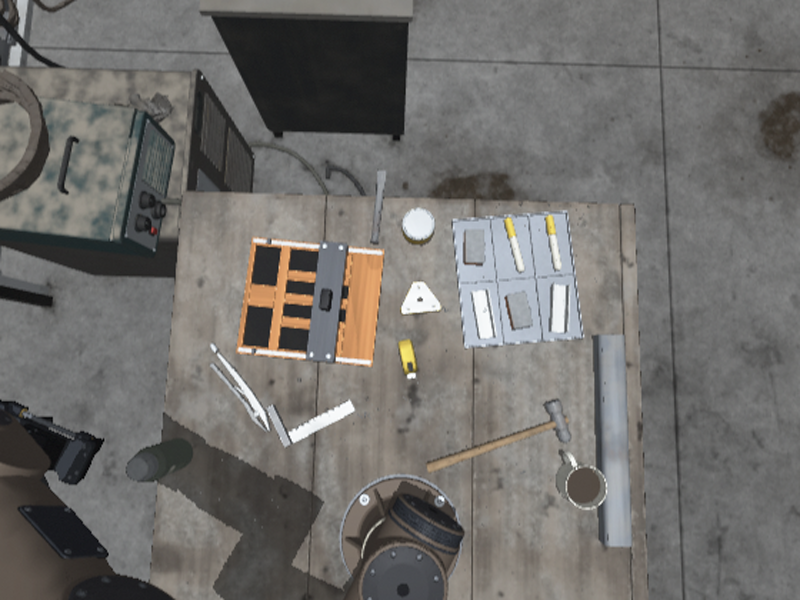

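View pics/scene0.png

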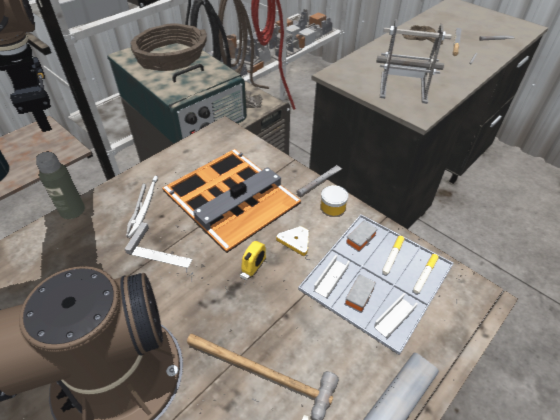

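Run:
```python
from h import *
c=cam('top')
P={'board corners':([253,239],[383,249],[372,365],[238,352]),'grip':([326,299],),'tray':([453,219],[568,211],[583,339],[466,347]),'tin':([418,224],),'tape':([407,355],),'mag':([420,299],)}
for k,v in P.items():
    z={'board corners':.012,'grip':.068,'tray':.011,'tin':.049,'tape':.066,'mag':.019}[k]
    print(k,(ray(c,np.array(v)*.7,z)*1000).round()[:,:2].tolist())
w=cam('wrist'); R=cv2.Rodrigues(w['rvec'].astype(float))[0]; print(R.round(3))
```

```text
board corners [[627.0, 344.0], [613.0, 53.0], [355.0, 69.0], [375.0, 361.0]]
grip [[489.0, 168.0]]
tray [[687.0, -103.0], [713.0, -363.0], [424.0, -392.0], [399.0, -135.0]]
tin [[662.0, -22.0]]
tape [[377.0, -5.0]]
mag [[501.0, -31.0]]
[[ 0.353  0.935 -0.001]
 [ 0.906 -0.342  0.25 ]
 [ 0.233 -0.089 -0.968]]
```

View pics/wrist0.png

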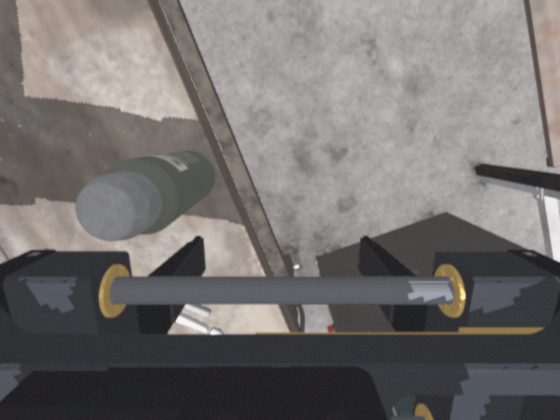

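Request:
carry_out:
  commands:
    - [[0.6, 390, -385, 60, 0, 0, 17.5], [0.6, 390, -385, 60, 0, 0, 17.5], [0.6, 390, -385, 60, 0, 0, 17.5], [0.6, 390, -385, 60, 0, 0, 17.5], [0.6, 390, -385, 60, 0, 0, 17.5], [0.6, 390, -385, 60, 0, 0, 17.5], [0.6, 390, -385, 60, 0, 0, 17.5], [0.6, 390, -385, 60, 0, 0, 17.5], [0.6, 390, -385, 60, 0, 0, 17.5], [0.6, 390, -385, 60, 0, 0, 17.5], [0.6, 390, -385, 60, 0, 0, 17.5], [0.6, 390, -385, 60, 0, 0, 17.5]]

```text
t: 1.45
ee_pos: [0.6143, 0.1956, 0.3522]
tcp_rot: [-180.0, 0.1, 176.5]
contact_force: [-0.4, 0.3, 0.4]
width: 0.0572
gripper_force: 0.0
```

Run:
```python
from h import *
c=cam('wrist','w1.png'); s=env.state(); print(s['t'],s['ee_pos'],s['tcp_rot'],s['width'])
```

```text
1.5 [0.61319249 0.19684965 0.35188702] [-1.79989431e+02  7.18110260e-03  1.76559364e+02] 0.057336832755502457
```

View pics/w1.png

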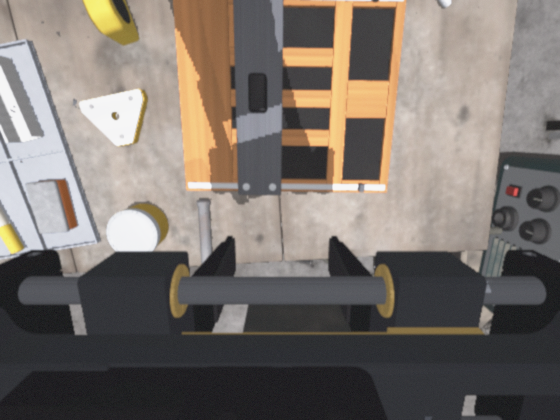

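```bash
cat >> h.py <<'E'
def blobs(c,m,z,amin=150):
    out=[]
    for k in cv2.findContours(m.astype(np.uint8),cv2.RETR_EXTERNAL,cv2.CHAIN_APPROX_NONE)[0]:
        if cv2.contourArea(k)<amin: continue
        x,y,w,h=cv2.boundingRect(k)
        if x<1 or y<1 or x+w>558: continue
        P=(ray(c,k[:,0]+0.0,z)[:,:2]*1000).astype(np.float32)
        (cx,cy),(a,b),t=cv2.minAreaRect(P)
        if a<b: a,b,t=b,a,t+90
        out.append(((x,y,w,h),round(cx,1),round(cy,1),round(a,1),round(b,1),round((t+90)%180-90,1)))  # long-axis angle
    return out
E
python3 - <<'E'
from h import *
c=dict(cam('wrist')); hsv=cv2.cvtColor(c['img'],cv2.COLOR_RGB2HSV)
m=(hsv[...,2]<45); m[195:]=0; m[:,:170]=0; m[:,420:]=0
print('dark@12');[print(b) for b in blobs(c,m,.012)]
print('dark@68');[print(b) for b in blobs(c,m,.068)]
print((ray(c,[[403,2],[385,187],[188,187],[176,2]],.012)*1000).round(1))
print(hsv[92,258],hsv[50,258],hsv[80,310],hsv[60,310])
E
```

```text
dark@12
dark@68
[[388.2 365.9  12. ]
 [625.5 349.7  12. ]
 [608.2  60.   12. ]
 [371.   77.7  12. ]]
[130  14  53] [120  11  92] [150   7  69] [ 19 117 245]
```

Run:
```python
from h import *
c=dict(cam('wrist')); hsv=cv2.cvtColor(c['img'],cv2.COLOR_RGB2HSV)
h,s,v=cv2.split(hsv)
m=(v<80)&(s<60); m[195:]=0; m[:,:170]=0; m[:,420:]=0
print('dark@12');[print(b) for b in blobs(c,m,.012)]
m[:,:236]=0;m[:,283:]=0;m=v<66; m[195:]=0;m[:,:236]=0;m[:,283:]=0
print('grip@68');[print(b) for b in blobs(c,m,.068,60)]
```

```text
dark@12
((279, 148, 46, 33), 583.3, 229.9, 65.0, 45.8, 86.5)
((342, 122, 40, 59), 570.5, 315.3, 81.8, 50.8, -3.9)
((281, 111, 46, 20), 523.2, 235.2, 62.8, 25.3, 86.7)
((246, 75, 20, 40), 485.7, 170.9, 50.1, 26.3, -4.1)
((280, 70, 49, 22), 471.6, 237.9, 64.9, 26.3, 86.7)
((348, 12, 44, 70), 436.1, 324.8, 82.5, 51.2, -3.9)
((282, 11, 50, 39), 411.3, 243.3, 63.3, 44.0, 86.7)
grip@68
((280, 149, 3, 31), 576.4, 200.7, 37.4, 2.5, -3.3)
((246, 76, 19, 39), 493.5, 174.7, 42.5, 21.4, -4.2)
```

Request:
carry_out:
  commands:
    - [[0.6, -117, -25, -110, 0, 0, -0.5], [0.6, -117, -25, -110, 0, 0, -0.5], [0.6, -117, -25, -110, 0, 0, -0.5], [0.6, -117, -25, -110, 0, 0, -0.5], [0.6, -117, -25, -170, 0, 0, -0.5], [0.6, -117, -25, -200, 0, 0, -0.5], [0.6, -117, -25, -200, 0, 0, -0.5]]

```text
t: 2.3
ee_pos: [0.4916, 0.1753, 0.1489]
tcp_rot: [-179.9, -0.4, 176.4]
contact_force: [-0.5, 0.6, 0.2]
width: 0.0568
gripper_force: 0.0
```

Run:
```python
from h import *
c=cam('wrist','w2.png'); s=env.state(); print(s['t'],s['ee_pos'],s['tcp_rot'],s['width'])
print(proj(c,[[.4935,.1747,.068]]))
```

```text
2.35 [0.49280037 0.17545681 0.15133262] [-179.94383053   -0.23753031  176.36385856] 0.05733645164494562
[[279.31694806 255.5019943 ]]
```

View pics/w2.png

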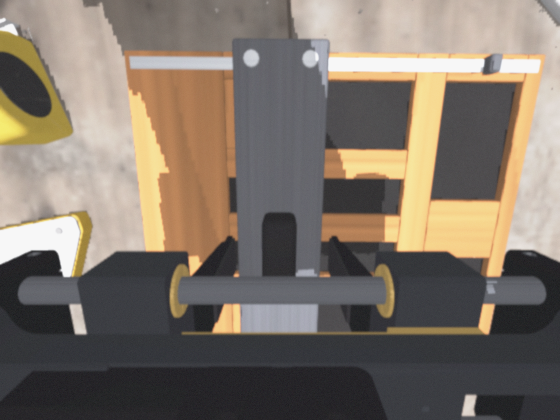

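Request:
carry_out:
  commands:
    - [[0.6, 0, 0, -28, 0, 0, 0], [0.6, 0, 0, -28, 0, 0, 0], [0.6, 0, 0, -28, 0, 0, 0], [0.1, 0, 0, -28, 0, 0, 0], [0.1, 0, 0, -28, 0, 0, 0], [0.1, 0, 0, -28, 0, 0, 0], [0.1, 0, 0, -28, 0, 0, 0], [0.1, 0, 0, -28, 0, 0, 0], [0.1, 0, 0, -28, 0, 0, 0]]

```text
t: 3.25
ee_pos: [0.4943, 0.1745, 0.1245]
tcp_rot: [180.0, 0.0, 176.2]
contact_force: [-1.4, -0.8, 4.3]
width: 0.0222
gripper_force: 30.0
```

Request:
carry_out:
  commands:
    - [[0.1, -0.5, -8, 0, 0, 0, 0], [0.1, -1, -16, 0, 0, 0, 0], [0.1, -1.6, -24, 0, 0, 0, 0], [0.1, -2.2, -32, 0, 0, 0, 0], [0.1, -2.7, -40, 0, 0, 0, 0], [0.1, -3.3, -48, 0, 0, 0, 0], [0.1, -3.7, -55, 0, 0, 0, 0], [0.1, -4.1, -60, 0, 0, 0, 0], [0.1, -4.1, -60, 0, 0, 0, 0]]

```text
t: 4.15
ee_pos: [0.4899, 0.1135, 0.1244]
tcp_rot: [-180.0, -0.0, 176.2]
contact_force: [-2.1, -1.4, 6.3]
width: 0.0219
gripper_force: 30.0
```

Request:
carry_out:
  commands:
    - [[0.1, -0.3, -4, 0, 0, 0, 0], [0.1, -0.5, -8, 0, 0, 0, 0], [0.1, -0.7, -11, 0, 0, 0, 0], [0.1, -0.9, -13, 0, 0, 0, 0], [0.1, -1, -15, 0, 0, 0, 0], [0.1, -1.1, -17, 0, 0, 0, 0], [0.1, -1.1, -17, 0, 0, 0, 0]]

```text
t: 4.85
ee_pos: [0.4887, 0.0969, 0.1244]
tcp_rot: [180.0, -0.0, 176.2]
contact_force: [-1.9, -0.3, 6.7]
width: 0.0218
gripper_force: 30.0
```

Request:
carry_out:
  commands:
    - [[0.1, -0.2, -2, 0, 0, 0, 0], [0.1, -0.3, -4, 0, 0, 0, 0], [0.1, -0.4, -6, 0, 0, 0, 0], [0.1, -0.4, -6, 0, 0, 0, 0]]

```text
t: 5.25
ee_pos: [0.4884, 0.0937, 0.1244]
tcp_rot: [179.8, 0.0, 176.2]
contact_force: [-1.2, 34.3, 4.0]
width: 0.0215
gripper_force: 30.0
```

Request:
carry_out:
  commands:
    - [[0.1, 0.2, 2.5, 0, 0, 0, 0], [0.6, 0.2, 2.5, 0, 0, 0, 0], [0.6, 0.2, 2.5, 0, 0, 0, 0], [0.6, 0, 2.5, 40, 0, 0, 0], [0.6, 0, 2, 80, 0, 0, 0], [0.6, 120, 100, 250, 0, 0, 0], [0.6, 120, 100, 250, 0, 0, 0], [0.6, 120, 100, 250, 0, 0, 0], [0.6, 120, 100, 250, 0, 0, 0], [0.6, 120, 100, 250, 0, 0, 0], [0.6, 120, 100, 250, 0, 0, 0]]

```text
t: 6.35
ee_pos: [0.6103, 0.1924, 0.3766]
tcp_rot: [179.9, 0.3, 176.3]
contact_force: [-0.4, 0.5, -1.0]
width: 0.0571
gripper_force: 0.0
```

Run:
```python
from h import *
c=cam('wrist','w3.png'); s=env.state(); print(s['t'],s['ee_pos'],s['tcp_rot'],s['width'])
hsv=cv2.cvtColor(c['img'],cv2.COLOR_RGB2HSV)
h,s,v=cv2.split(hsv)
m=(v<80)&(s<60); m[200:]=0; m[:,:150]=0; m[:,430:]=0
print('dark@8');[print(b) for b in blobs(c,m,.008)]
print('grip@68');[print(b) for b in blobs(c,m,.068,60)]
```

```text
6.4 [0.60904513 0.19157465 0.37442719] [1.79986544e+02 6.90060517e-02 1.76299142e+02] 0.057206996801786036
dark@8
((252, 147, 74, 30), 581.5, 206.1, 112.7, 44.1, 86.3)
((342, 121, 37, 57), 570.5, 315.8, 83.3, 50.4, -4.2)
((237, 111, 90, 19), 519.8, 199.7, 132.8, 25.5, 86.4)
((191, 78, 21, 38), 480.0, 84.8, 50.5, 28.6, -4.0)
((236, 73, 93, 20), 468.3, 203.6, 133.5, 25.4, 86.4)
((348, 18, 40, 66), 435.2, 325.7, 82.7, 51.5, -3.9)
((249, 17, 83, 36), 407.6, 218.5, 113.7, 43.4, 86.4)
grip@68
((252, 147, 74, 30), 576.1, 205.0, 98.0, 38.4, 86.3)
((342, 121, 37, 57), 566.5, 300.4, 72.4, 43.9, -4.2)
((237, 111, 90, 19), 522.5, 199.5, 115.5, 22.2, 86.4)
((191, 78, 21, 38), 487.9, 99.5, 43.9, 24.8, -4.0)
((236, 73, 93, 20), 477.7, 202.9, 116.1, 22.1, 86.4)
((348, 18, 40, 66), 448.9, 309.0, 71.9, 44.7, -3.9)
((249, 17, 83, 36), 424.9, 215.8, 98.9, 37.7, 86.4)
```

View pics/w3.png

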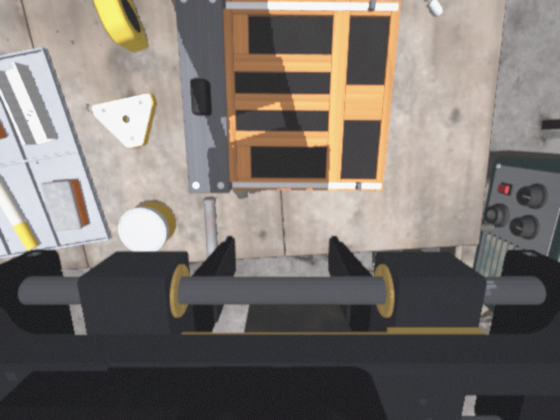

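Request:
carry_out:
  commands:
    - [[0.6, 55, -435, 10, 0, 0, 9.7], [0.6, 55, -435, 10, 0, 0, 9.7], [0.6, 55, -435, 10, 0, 0, 9.7], [0.6, 55, -435, 10, 0, 0, 9.7], [0.6, 55, -435, 10, 0, 0, 9.7], [0.6, 55, -435, 10, 0, 0, 9.7], [0.6, 55, -435, 10, 0, 0, 9.7], [0.6, 55, -435, 10, 0, 0, 9.7], [0.6, 55, -435, 10, 0, 0, 9.7], [0.6, 55, -435, 10, 0, 0, 9.7], [0.6, 55, -435, 10, 0, 0, 9.7]]

```text
t: 7.5
ee_pos: [0.6625, -0.2447, 0.3823]
tcp_rot: [179.9, -0.1, -174.2]
contact_force: [-0.3, -0.3, -0.0]
width: 0.057
gripper_force: 0.0
```

Run:
```python
from h import *
c=cam('wrist','w4.png'); s=env.state(); print(s['t'],s['ee_pos'],s['tcp_rot'],s['width'])
```

```text
7.55 [ 0.66277421 -0.24359042  0.38293631] [ 1.79919080e+02 -1.08097356e-01 -1.74078279e+02] 0.05747109999276228
```

View pics/w4.png

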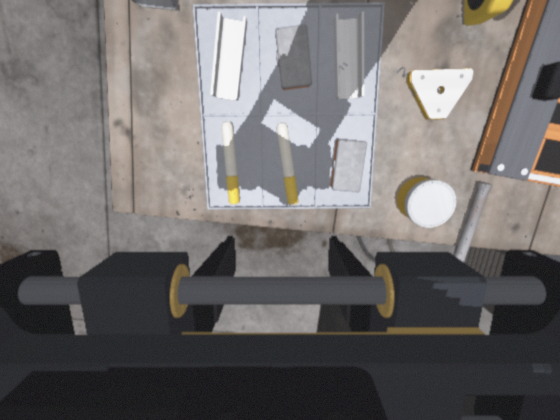

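Run:
```python
from h import *
a=cv2.imread('pics/w4.png')[0:214,194:386]
g=cv2.LUT(a,(255*(np.arange(256)/255)**.8).astype(np.uint8))
cv2.imwrite('pics/w4c.png',cv2.resize(g,None,fx=2.8,fy=2.8,interpolation=cv2.INTER_CUBIC))
```

```text
(no output)
```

View pics/w4c.png

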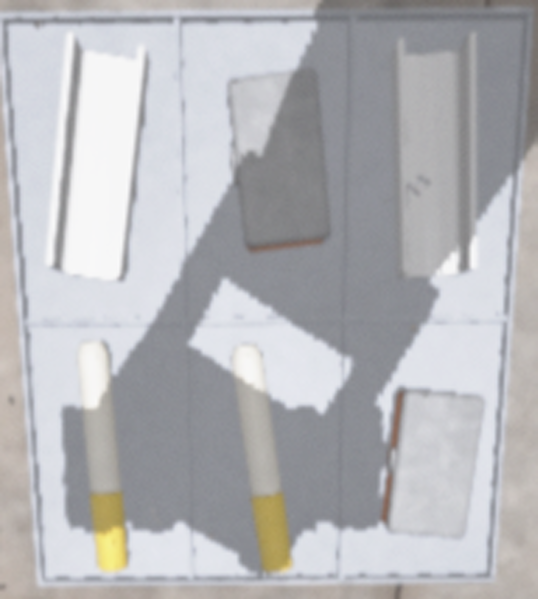

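Run:
```python
from h import *
c=cam('wrist')
Q={'chL':([(67,33),(147,46),(124,280),(47,265)],.029),'chR':([(398,38),(477,33),(478,273),(402,275)],.029),
'boxM':([(230,80),(315,68),(328,238),(248,246)],.030),'boxR':([(403,390),(485,395),(466,537),(388,527)],.030),
'mL':([(93,342),(113,570)],.014),'mM':([(245,345),(277,570)],.014),'tray':([(4,14),(533,10),(494,582),(42,584)],.011)}
for k,(p,z) in Q.items():
    P=ray(c,np.array(p)/2.8+[194,0],z)[:,:2]*1000
    cen=P.mean(0)
    if len(P)==4: ax=(P[0]+P[1]-P[2]-P[3])/2; w=np.linalg.norm((P[0]+P[3]-P[1]-P[2])/2)
    else: ax=P[0]-P[1]; w=0
    a=np.degrees(np.arctan2(ax[1],ax[0]))
    print(k,cen.round(1),'len',np.linalg.norm(ax).round(1),'w',w.round(1),'axis',((a+90)%180-90).round(1))
s=env.state(); print(s['ee_pos'],s['tcp_rot'])
```

```text
chL [ 496.2 -332.8] len 104.8 w 38.6 axis -2.4
chR [ 478.3 -166.1] len 106.3 w 37.9 axis 9.9
boxM [ 487.2 -243.1] len 75.1 w 40.5 axis 12.3
boxR [ 624.9 -144.2] len 73.8 w 43.0 axis 2.2Traceback (most recent call last):
  File "<stdin>", line 12, in <module>
AttributeError: 'int' object has no attribute 'round'
```

Run:
```python
from h import *
c=cam('wrist')
Q={'mL':([(93,342),(113,570)],.014),'mM':([(245,345),(277,570)],.014),'tray':([(4,14),(533,10),(494,582),(42,584)],.011)}
for k,(p,z) in Q.items():
    P=ray(c,np.array(p)/2.8+[194,0],z)[:,:2]*1000
    ax=P[0]-P[-1 if len(P)==4 else 1]; a=np.degrees(np.arctan2(ax[1],ax[0]))
    print(k,P.mean(0).round(1),np.linalg.norm(ax).round(1),((a+90)%180-90).round(1),P.round(0).tolist())
s=env.state(); print(s['ee_pos'],s['tcp_rot'],s['t'])
```

```text
mL [ 643.5 -322.2] 124.6 8.6 [[582.0, -332.0], [705.0, -313.0]]
mM [ 635.2 -235.4] 124.3 14.5 [[575.0, -251.0], [695.0, -220.0]]
tray [ 561.2 -239.9] 287.5 6.2 [[433.0, -385.0], [404.0, -127.0], [690.0, -94.0], [718.0, -353.0]]
[ 0.66324989 -0.24241055  0.38389498] [ 1.79961544e+02 -3.99836444e-02 -1.73978169e+02] 7.65
```

Request:
carry_out:
  commands:
    - [[0.7, -38.5, 98.5, -90, 0, 0, -3.8], [0.7, -38.5, 98.5, -90, 0, 0, -3.8], [0.7, -38.5, 98.5, -90, 0, 0, -3.8], [0.7, -38.5, 98.5, -140, 0, 0, -3.8], [0.7, -38.5, 98.5, -190, 0, 0, -3.8], [0.7, -38.5, 98.5, -230, 0, 0, -3.8], [0.7, -38.5, 98.5, -260, 0, 0, -3.8], [0.7, -38.5, 98.5, -280, 0, 0, -3.8], [0.7, -38.5, 98.5, -292, 0, 0, -3.8], [0.7, -38.5, 98.5, -292, 0, 0, -3.8], [0.7, -38.5, 98.5, -292, 0, 0, -3.8]]

```text
t: 8.75
ee_pos: [0.6254, -0.1446, 0.0932]
tcp_rot: [-180.0, 0.1, -177.8]
contact_force: [-0.3, -0.4, 0.3]
width: 0.0667
gripper_force: 0.0
```

Request:
carry_out:
  commands:
    - [[0.3, 0, 0, 0, 0, 0, 0], [0.3, 0, 0, 0, 0, 0, 0], [0.3, 0, 0, 0, 0, 0, 0], [0.3, 0, 0, 0, 0, 0, 0], [0.3, 0, 0, 0, 0, 0, 0], [0.3, 0, 0, 20, 0, 0, 0], [0.3, 0, 0, 60, 0, 0, 0], [0.3, 0, 0, 100, 0, 0, 0], [0.3, 0, 0, 120, 0, 0, 0], [0.3, 0, 0, 120, 0, 0, 0]]

```text
t: 9.75
ee_pos: [0.6258, -0.1451, 0.2151]
tcp_rot: [-179.9, 0.3, -177.8]
contact_force: [1.1, -0.3, -1.1]
width: 0.0429
gripper_force: 29.9
```

Request:
carry_out:
  commands:
    - [[0.3, -54.5, 460, 10, 0, 0, -6.1], [0.3, -54.5, 460, 10, 0, 0, -6.1], [0.3, -54.5, 460, 10, 0, 0, -6.1], [0.3, -54.5, 460, 10, 0, 0, -6.1], [0.3, -54.5, 460, 10, 0, 0, -6.1], [0.3, -54.5, 460, 10, 0, 0, -6.1], [0.3, -54.5, 460, 10, 0, 0, -6.1], [0.3, -54.5, 460, 10, 0, 0, -6.1], [0.3, -54.5, 460, 10, 0, 0, -6.1], [0.3, -54.5, 460, 10, 0, 0, -6.1], [0.3, -54.5, 460, -50, 0, 0, -6.1], [0.3, -54.5, 460, -50, 0, 0, -6.1]]

```text
t: 10.95
ee_pos: [0.5684, 0.3145, 0.1568]
tcp_rot: [-179.8, -0.4, 176.1]
contact_force: [-1.5, -0.4, -1.7]
width: 0.0434
gripper_force: 29.9
```

Run:
```python
from h import *
c=cam('wrist','w5.png'); s=env.state(); print(s['t'],s['ee_pos'],s['tcp_rot'],s['width'])
```

```text
11.0 [0.56885993 0.31407924 0.157229  ] [-179.77972155   -0.43592797  176.07049953] 0.04351967132973872
```

View pics/w5.png

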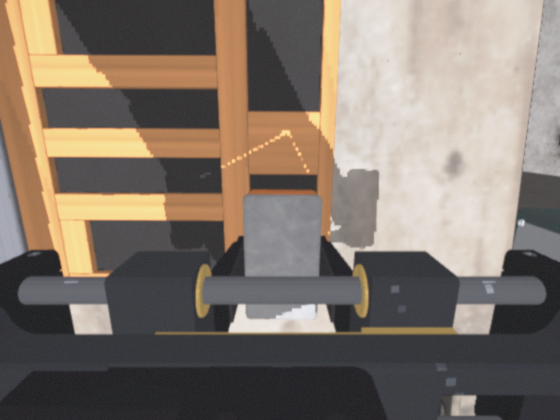

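Run:
```python
from h import *
c=cam('wrist'); s=env.state(); print(s['t'],s['ee_pos'])
print((ray(c,[[245,196],[320,196]],.0955)*1000).round(1)); print((ray(c,[[247,112],[322,112],[247,0],[322,0]],.012)*1000).round(1))
```

```text
11.05 [0.56985862 0.31413687 0.15966996]
[[528.2 298.3  95.5]
 [530.8 337.8  95.5]]
[[478.8 294.3  12. ]
 [482.7 351.3  12. ]
 [404.5 301.5  12. ]
 [408.2 353.9  12. ]]
```

Request:
carry_out:
  commands:
    - [[0.3, 2, 0, -35, 0, 0, 0], [0.3, 2, 0, -55, 0, 0, 0], [0.3, 2, 0, -64, 0, 0, 0], [0.3, 2, 0, -68, 0, 0, 0], [0.3, 2, 0, -68, 0, 0, 0], [0.3, 2, 0, -68, 0, 0, 0]]

```text
t: 11.65
ee_pos: [0.5731, 0.3151, 0.0956]
tcp_rot: [179.9, 0.1, 176.1]
contact_force: [-0.2, 0.9, -1.0]
width: 0.0434
gripper_force: 29.9
```

Request:
carry_out:
  commands:
    - [[0.6, 0, 0, 0, 0, 0, 0], [0.6, 0, 0, 0, 0, 0, 0], [0.6, 0, 0, 0, 0, 0, 0], [0.6, 0, 0, 30, 0, 0, 0], [0.6, 0, 0, 80, 0, 0, 0], [0.6, 0, 0, 120, 0, 0, 0], [0.6, 0, 0, 120, 0, 0, 0]]

```text
t: 12.35
ee_pos: [0.574, 0.3158, 0.2203]
tcp_rot: [179.8, 0.5, 176.1]
contact_force: [0.3, 0.6, 1.1]
width: 0.0573
gripper_force: 0.0
```

Run:
```python
from h import *
s=env.state(); print(s['t'],s['ee_pos'],s['tcp_rot'],s['width'])
a=cam('scene')['img'];b=cam('top')['img']
k=np.hstack([cv2.resize(a[130:380,140:480],(400,294)),cv2.resize(b[140:265,160:410],(400,200)).repeat(1,0)[:,:].copy() if 0 else cv2.resize(np.pad(b[130:270,160:420],((0,51),(0,0),(0,0))),(400,294))])
cv2.imwrite('pics/m6.png',k[:,:,::-1])
```

```text
12.35 [0.57403357 0.31577411 0.22028996] [179.75465469   0.47328066 176.07906814] 0.057295024522585405
```

View pics/m6.png

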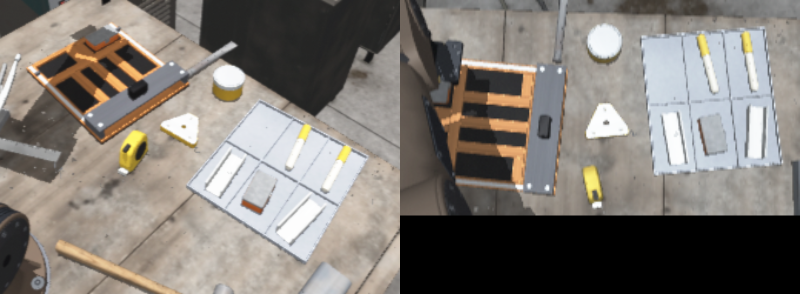

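```bash
cat >> h.py <<'E'
def scan():
    c=cam('scene'); hsv=cv2.cvtColor(c['img'],cv2.COLOR_RGB2HSV); h,s,v=cv2.split(hsv)
    roi=np.zeros(h.shape,bool); roi[215:350,298:460]=1
    for n,m in (('yel',(h>18)&(h<34)&(s>130)),('whi',(v>225)&(s<25)),('ora',(h<14)&(s>90)&(v>60))):
        N,_,st,ce=cv2.connectedComponentsWithStats((m&roi).astype(np.uint8))
        for i in range(1,N):
            if st[i,4]>25: print(n,ce[i].round(1),st[i,4],(ray(c,ce[i],.02)[0,:2]*1000).round())
E
python3 -c "
from h import *
scan()"
```

```text
yel [398.4 241.6] 64 [ 673. -227.]
yel [432.1 260. ] 70 [ 682. -319.]
whi [392.6 259.3] 4060 [ 616. -248.]
whi [302.5 238.5] 234 [511. -45.]
whi [330.4 278.5] 1425 [ 466. -172.]
whi [363.7 301.5] 1081 [ 471. -266.]
whi [396.2 318.6] 1791 [ 486. -343.]
ora [353.9 305.5] 69 [ 447. -256.]
```

Request:
carry_out:
  commands:
    - [[0.7, -85, -559, 10, 0, 0, 16.2], [0.7, -85, -559, 10, 0, 0, 16.2], [0.7, -85, -559, 10, 0, 0, 16.2], [0.7, -85, -559, 10, 0, 0, 16.2], [0.7, -85, -559, 10, 0, 0, 16.2], [0.7, -85, -559, 10, 0, 0, 16.2], [0.7, -85, -559, 10, 0, 0, 16.2], [0.7, -85, -559, 10, 0, 0, 16.2], [0.7, -85, -559, 10, 0, 0, 16.2], [0.7, -85, -559, 10, 0, 0, 16.2], [0.7, -85, -559, 10, 0, 0, 16.2], [0.7, -85, -559, 10, 0, 0, 16.2]]

```text
t: 13.7
ee_pos: [0.4865, -0.2477, 0.2228]
tcp_rot: [179.9, -0.1, -167.9]
contact_force: [0.3, 0.3, 0.3]
width: 0.067
gripper_force: 0.0
```

Run:
```python
from h import *
c=cam('wrist','w7.png'); s=env.state(); print(s['t'],s['ee_pos'],s['tcp_rot'])
print(proj(c,[[.4872,-.2431,.03],[.4872-.0375,-.2431-.008,.03],[.4783,-.1661,.029],[.4962,-.3328,.029]]).round())
```

```text
13.75 [ 0.48659041 -0.24785009  0.22285296] [ 1.79942718e+02 -8.10969685e-02 -1.67940164e+02]
[[285. 210.]
 [285. 172.]
 [362. 217.]
 [194. 200.]]
```

View pics/w7.png

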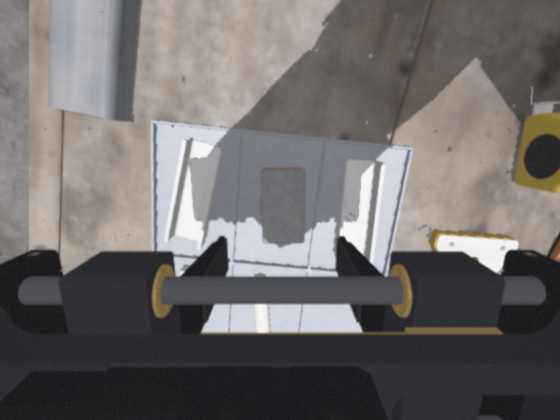

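Request:
carry_out:
  commands:
    - [[0.7, 0, 0, -40, 0, 0, 0], [0.7, 0, 0, -80, 0, 0, 0], [0.7, 0, 0, -110, 0, 0, 0], [0.7, 0, 0, -125, 0, 0, 0], [0.7, 0, 0, -132, 0, 0, 0], [0.7, 0, 0, -132, 0, 0, 0], [0.7, 0, 0, -132, 0, 0, 0]]

```text
t: 14.45
ee_pos: [0.4878, -0.2436, 0.0927]
tcp_rot: [-180.0, 0.0, -167.7]
contact_force: [-0.0, -0.1, -0.2]
width: 0.0668
gripper_force: 0.0
```

Request:
carry_out:
  commands:
    - [[0.3, 0, 0, 0, 0, 0, 0], [0.3, 0, 0, 0, 0, 0, 0], [0.3, 0, 0, 0, 0, 0, 0], [0.3, 0, 0, 0, 0, 0, 0], [0.3, 0, 0, 0, 0, 0, 0], [0.3, 0, 0, 20, 0, 0, 0], [0.3, 0, 0, 60, 0, 0, 0], [0.3, 0, 0, 100, 0, 0, 0], [0.3, 0, 0, 130, 0, 0, 0], [0.3, 0, 0, 130, 0, 0, 0]]

```text
t: 15.45
ee_pos: [0.4884, -0.2444, 0.2259]
tcp_rot: [-179.8, 0.2, -167.7]
contact_force: [0.8, -0.5, -2.4]
width: 0.0432
gripper_force: 30.0
```

Request:
carry_out:
  commands:
    - [[0.3, -51.5, 569, 0, 0, 0, -16.2], [0.3, -51.5, 569, 0, 0, 0, -16.2], [0.3, -51.5, 569, 0, 0, 0, -16.2], [0.3, -51.5, 569, 0, 0, 0, -16.2], [0.3, -51.5, 569, 0, 0, 0, -16.2], [0.3, -51.5, 569, 0, 0, 0, -16.2], [0.3, -51.5, 569, 0, 0, 0, -16.2], [0.3, -51.5, 569, 0, 0, 0, -16.2], [0.3, -51.5, 569, 0, 0, 0, -16.2], [0.3, -51.5, 569, 0, 0, 0, -16.2], [0.3, -51.5, 569, 0, 0, 0, -16.2], [0.3, -51.5, 569, 0, 0, 0, -16.2]]

```text
t: 16.65
ee_pos: [0.435, 0.3283, 0.221]
tcp_rot: [-180.0, -0.1, 176.2]
contact_force: [-0.3, -0.9, -0.8]
width: 0.0433
gripper_force: 30.0
```

Request:
carry_out:
  commands:
    - [[0.3, 0, 0, -30, 0, 0, 0], [0.3, 0, 0, -60, 0, 0, 0], [0.3, 0, 0, -60, 0, 0, 0], [0.3, 0, 0, -60, 0, 0, 0]]

```text
t: 17.05
ee_pos: [0.436, 0.3249, 0.1618]
tcp_rot: [-179.9, -0.1, 176.1]
contact_force: [0.3, 0.7, -1.1]
width: 0.0434
gripper_force: 30.0
```

Run:
```python
from h import *
c=cam('wrist','w8.png'); s=env.state(); print(s['t'],s['ee_pos'],s['tcp_rot'],s['width'],s['gripper_force'])
hsv=cv2.cvtColor(c['img'],cv2.COLOR_RGB2HSV)
for u in (265,282,300): print(u,[(r,*hsv[r,u]) for r in range(170,215,3)])
```

```text
17.1 [0.43637036 0.32500885 0.16271558] [ 1.79996371e+02 -3.47475032e-03  1.76051366e+02] 0.043178157997405084 29.998615980148315
265 [(170, np.uint8(6), np.uint8(23), np.uint8(55)), (173, np.uint8(150), np.uint8(5), np.uint8(52)), (176, np.uint8(120), np.uint8(5), np.uint8(49)), (179, np.uint8(120), np.uint8(5), np.uint8(52)), (182, np.uint8(0), np.uint8(0), np.uint8(52)), (185, np.uint8(7), np.uint8(63), np.uint8(73)), (188, np.uint8(11), np.uint8(165), np.uint8(158)), (191, np.uint8(7), np.uint8(43), np.uint8(129)), (194, np.uint8(110), np.uint8(6), np.uint8(135)), (197, np.uint8(114), np.uint8(9), np.uint8(142)), (200, np.uint8(110), np.uint8(6), np.uint8(139)), (203, np.uint8(100), np.uint8(5), np.uint8(141)), (206, np.uint8(108), np.uint8(9), np.uint8(142)), (209, np.uint8(120), np.uint8(5), np.uint8(141)), (212, np.uint8(114), np.uint8(9), np.uint8(138))]
282 [(170, np.uint8(170), np.uint8(13), np.uint8(57)), (173, np.uint8(135), np.uint8(10), np.uint8(51)), (176, np.uint8(150), np.uint8(5), np.uint8(53)), (179, np.uint8(30), np.uint8(5), np.uint8(54)), (182, np.uint8(150), np
[... 573 characters left out ...]
57)), (173, np.uint8(130), np.uint8(13), np.uint8(57)), (176, np.uint8(165), np.uint8(9), np.uint8(55)), (179, np.uint8(30), np.uint8(5), np.uint8(50)), (182, np.uint8(150), np.uint8(5), np.uint8(55)), (185, np.uint8(6), np.uint8(69), np.uint8(74)), (188, np.uint8(11), np.uint8(156), np.uint8(160)), (191, np.uint8(5), np.uint8(24), np.uint8(129)), (194, np.uint8(120), np.uint8(8), np.uint8(132)), (197, np.uint8(120), np.uint8(8), np.uint8(133)), (200, np.uint8(120), np.uint8(6), np.uint8(133)), (203, np.uint8(120), np.uint8(8), np.uint8(136)), (206, np.uint8(110), np.uint8(6), np.uint8(135)), (209, np.uint8(105), np.uint8(4), np.uint8(133)), (212, np.uint8(132), np.uint8(10), np.uint8(134))]
```

Request:
carry_out:
  commands:
    - [[0.3, 3.5, 0, -30, 0, 0, 0], [0.3, 3.5, 0, -53, 0, 0, 0], [0.3, 3.5, 0, -63, 0, 0, 0], [0.3, 3.5, 0, -68, 0, 0, 0], [0.3, 3.5, 0, -68, 0, 0, 0], [0.3, 3.5, 0, -68, 0, 0, 0]]

```text
t: 17.7
ee_pos: [0.44, 0.3252, 0.0953]
tcp_rot: [179.9, 0.1, 176.1]
contact_force: [0.3, -0.5, -0.6]
width: 0.0432
gripper_force: 30.0
```

Request:
carry_out:
  commands:
    - [[0.6, 0, 0, 0, 0, 0, 0], [0.6, 0, 0, 0, 0, 0, 0], [0.6, 0, 0, 0, 0, 0, 0], [0.6, 0, 0, 30, 0, 0, 0], [0.6, 0, 0, 80, 0, 0, 0], [0.6, 0, 0, 130, 0, 0, 0], [0.6, 0, 0, 130, 0, 0, 0]]

```text
t: 18.4
ee_pos: [0.441, 0.326, 0.2303]
tcp_rot: [179.7, 0.5, 176.1]
contact_force: [-0.9, 1.0, 0.1]
width: 0.0571
gripper_force: 0.0
```

Run:
```python
from h import *
s=env.state(); print(s['t'],s['ee_pos'],s['tcp_rot'],s['width'])
scan()
```

```text
18.4 [0.44098493 0.32596428 0.23031119] [179.68443986   0.46736282 176.07901836] 0.05712959016649742
yel [398.4 241.6] 64 [ 673. -227.]
yel [432.1 260. ] 70 [ 682. -319.]
whi [392.5 259.2] 3981 [ 616. -247.]
whi [302.4 238.5] 233 [511. -45.]
whi [330.4 278.6] 1400 [ 466. -173.]
whi [362.1 298.2] 1833 [ 475. -258.]
whi [396.1 318.7] 1777 [ 485. -343.]
```

Request:
carry_out:
  commands:
    - [[0.64, 39, -492, 10, 0, 0, 13.8], [0.64, 39, -492, 10, 0, 0, 13.8], [0.64, 39, -492, 10, 0, 0, 13.8], [0.64, 39, -492, 10, 0, 0, 13.8], [0.64, 39, -492, 10, 0, 0, 13.8], [0.64, 39, -492, 10, 0, 0, 13.8], [0.64, 39, -492, 10, 0, 0, 13.8], [0.64, 39, -492, 10, 0, 0, 13.8], [0.64, 39, -492, 10, 0, 0, 13.8], [0.64, 39, -492, 10, 0, 0, 13.8], [0.64, 39, -492, -20, 0, 0, 13.8], [0.64, 39, -492, -20, 0, 0, 13.8]]

```text
t: 19.65
ee_pos: [0.477, -0.1675, 0.201]
tcp_rot: [179.8, -0.3, -170.3]
contact_force: [-0.7, 0.8, 0.3]
width: 0.061
gripper_force: 0.0
```

Run:
```python
from h import *
c=cam('wrist','w9.png'); s=env.state(); print(s['t'],s['ee_pos'],s['tcp_rot'],s['width'])
print(proj(c,[[.4783,-.1661,.029]]+[[.4783+a*np.cos(.173)-b*np.sin(.173),-.1661+a*np.sin(.173)+b*np.cos(.173),.029] for a,b in ((-.0525,-.0185),(-.0525,.0185))]).round())
g=cv2.cvtColor(c['img'],cv2.COLOR_RGB2GRAY)
print(g[200,230:335].tolist()); print(g[120:235:2,283].tolist())
```

```text
19.7 [ 0.47755564 -0.16677671  0.20246599] [ 179.81329329   -0.23879562 -170.19017732] 0.06105208606477952
[[281. 216.]
 [260. 159.]
 [302. 159.]]
[127, 127, 127, 128, 126, 129, 127, 127, 125, 122, 115, 117, 123, 128, 128, 127, 125, 126, 127, 125, 126, 125, 129, 126, 127, 128, 127, 128, 128, 136, 158, 163, 156, 135, 130, 147, 156, 162, 165, 167, 167, 166, 167, 168, 167, 166, 167, 167, 168, 166, 169, 167, 168, 164, 166, 164, 162, 163, 162, 163, 162, 163, 161, 157, 151, 140, 132, 151, 160, 159, 141, 127, 122, 124, 123, 125, 126, 124, 124, 125, 126, 126, 124, 124, 123, 125, 125, 123, 122, 125, 125, 125, 124, 124, 121, 113, 109, 121, 122, 112, 106, 105, 107, 106, 104]
[101, 99, 99, 99, 99, 98, 96, 100, 122, 122, 130, 131, 129, 129, 130, 129, 127, 136, 165, 167, 169, 169, 169, 168, 169, 168, 168, 168, 168, 168, 167, 167, 165, 166, 167, 166, 166, 166, 166, 164, 164, 166, 165, 163, 165, 167, 164, 165, 166, 167, 166, 167, 165, 166, 167, 167, 166, 168]
```

Request:
carry_out:
  commands:
    - [[0.64, 0, 0, -40, 0, 0, 0], [0.64, 0, 0, -75, 0, 0, 0], [0.64, 0, 0, -98, 0, 0, 0], [0.64, 0, 0, -108, 0, 0, 0], [0.64, 0, 0, -112, 0, 0, 0], [0.64, 0, 0, -112, 0, 0, 0], [0.64, 0, 0, -112, 0, 0, 0]]

```text
t: 20.4
ee_pos: [0.479, -0.1669, 0.0934]
tcp_rot: [-180.0, 0.1, -170.1]
contact_force: [0.3, -1.3, 0.8]
width: 0.0608
gripper_force: 0.0
```

Request:
carry_out:
  commands:
    - [[0.25, 0, 0, 0, 0, 0, 0], [0.25, 0, 0, 0, 0, 0, 0], [0.25, 0, 0, 0, 0, 0, 0], [0.25, 0, 0, 0, 0, 0, 0], [0.25, 0, 0, 0, 0, 0, 0], [0.25, 0, 0, 20, 0, 0, 0], [0.25, 0, 0, 60, 0, 0, 0], [0.25, 0, 0, 100, 0, 0, 0], [0.25, 0, 0, 140, 0, 0, 0], [0.25, 0, 0, 140, 0, 0, 0]]

```text
t: 21.4
ee_pos: [0.4796, -0.1674, 0.2364]
tcp_rot: [-179.8, 0.3, -170.1]
contact_force: [0.5, 0.0, -3.8]
width: 0.0366
gripper_force: 30.0
```

Run:
```python
from h import *
c=cam('wrist','w10.png'); s=env.state(); print(s['t'],s['ee_pos'],s['tcp_rot'],s['width'],s['gripper_force'])
z=s['ee_pos'][2]-.078-.0105
print((ray(c,[[280,140],[280,160],[280,180],[280,200]],z+.026)*1000).round(1))
```

```text
21.45 [ 0.47890008 -0.16703124  0.23395975] [-1.79877853e+02  1.77500739e-01 -1.70124860e+02] 0.036707264643830284 29.99900221824646
[[ 413.5 -179.   171.5]
 [ 423.4 -177.3  171.5]
 [ 433.8 -175.5  171.5]
 [ 444.4 -173.6  171.5]]
```

View pics/w10.png

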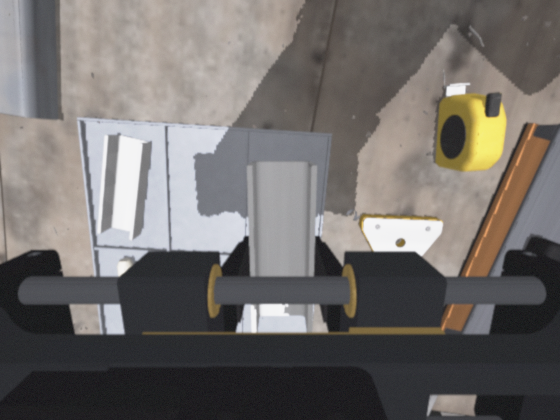

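Request:
carry_out:
  commands:
    - [[0.25, -71, 382, 0, 0, 0, -103.8], [0.25, -71, 382, 0, 0, 0, -103.8], [0.25, -71, 382, 0, 0, 0, -103.8], [0.25, -71, 382, 0, 0, 0, -103.8], [0.25, -71, 382, 0, 0, 0, -103.8], [0.25, -71, 382, 0, 0, 0, -103.8], [0.25, -71, 382, 0, 0, 0, -103.8], [0.25, -71, 382, 0, 0, 0, -103.8], [0.25, -71, 382, 0, 0, 0, -103.8], [0.25, -71, 382, 0, 0, 0, -103.8], [0.25, -71, 382, 0, 0, 0, -103.8], [0.25, -71, 382, 0, 0, 0, -103.8]]

```text
t: 22.65
ee_pos: [0.4068, 0.2153, 0.2305]
tcp_rot: [-179.8, 0.0, 96.2]
contact_force: [-0.2, 0.2, -2.4]
width: 0.037
gripper_force: 30.0
```

Request:
carry_out:
  commands:
    - [[0.25, 0, 0, 0, 0, 0, 0], [0.25, 0, 0, 0, 0, 0, 0], [0.25, 0, 0, 0, 0, 0, 0]]

```text
t: 22.95
ee_pos: [0.4075, 0.2149, 0.2317]
tcp_rot: [-179.9, 0.0, 96.7]
contact_force: [0.4, 0.4, -3.7]
width: 0.0367
gripper_force: 30.0
```

Run:
```python
from h import *
c=cam('wrist','w11.png'); s=env.state(); print(s['t'],s['ee_pos'],s['tcp_rot'],s['width'],s['gripper_force'])
hsv=cv2.cvtColor(c['img'],cv2.COLOR_RGB2HSV); h,ss,v=cv2.split(hsv)
m=(v<80)&(ss<60); m[235:]=0
print('dark@8');[print(b) for b in blobs(c,m,.008)]
R=lambda x,y:(np.array([x,y]))
y=np.radians(-3.9); ex=np.array([np.cos(y),np.sin(y)]); ey=np.array([-np.sin(y),np.cos(y)])
for cen,(w,l) in (((407.6,218.5),(49,117)),((468.3,203.6),(30,138)),((519.8,199.7),(30,138)),((581.5,206.1),(49,117))):
    p=[np.r_[(np.array(cen)+a*w/2*ex+b*l/2*ey)/1000,.012] for a,b in ((-1,1),(1,1))]
    print(proj(c,np.array(p)).round().tolist())
```

```text
23.0 [0.40752162 0.2149034  0.23185108] [-1.79960506e+02  1.03364862e-02  9.66811623e+01] 0.03670555037574199 29.999015629291534
dark@8
((416, 175, 56, 60), 584.0, 229.4, 67.5, 42.5, 86.0)
((368, 166, 42, 69), 522.7, 228.7, 77.6, 25.1, 86.0)
((320, 156, 43, 79), 470.3, 227.4, 87.8, 26.6, 85.9)
((268, 143, 47, 18), 411.0, 270.6, 48.1, 16.5, 5.4)
((406, 91, 77, 68), 570.4, 316.0, 82.1, 52.8, -4.1)
((276, 63, 83, 71), 435.3, 325.5, 84.8, 52.6, -4.3)
[[269.0, 141.0], [316.0, 150.0]]
[[337.0, 154.0], [365.0, 160.0]]
[[385.0, 164.0], [413.0, 169.0]]
[[433.0, 173.0], [477.0, 182.0]]
```

View pics/w11.png

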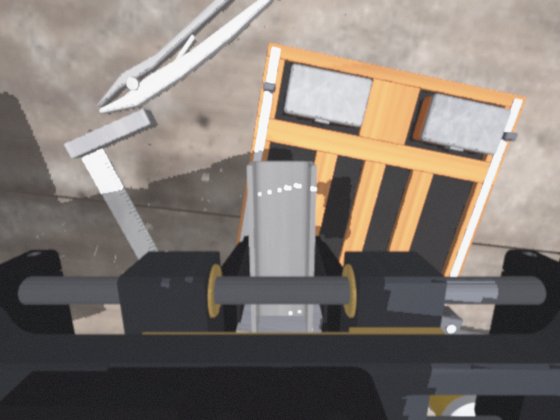

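Request:
carry_out:
  commands:
    - [[0.25, 0.5, 0.5, 0, 0, 0, -10.6], [0.25, 0.5, 0.5, -40, 0, 0, -10.6], [0.25, 0.5, 0.5, -80, 0, 0, -10.6], [0.25, 0.5, 0.5, -110, 0, 0, -10.6], [0.25, 0.5, 0.5, -127, 0, 0, -10.6], [0.25, 0.5, 0.5, -134, 0, 0, -10.6], [0.25, 0.5, 0.5, -138, 0, 0, -10.6], [0.25, 0.5, 0.5, -138, 0, 0, -10.6], [0.25, 0.5, 0.5, -138, 0, 0, -10.6]]

```text
t: 23.9
ee_pos: [0.4084, 0.2157, 0.095]
tcp_rot: [179.9, -0.0, 86.0]
contact_force: [-0.1, -0.1, -2.4]
width: 0.0368
gripper_force: 30.0
```

Request:
carry_out:
  commands:
    - [[0.45, 0, 0, 0, 0, 0, 0], [0.45, 0, 0, 0, 0, 0, 0], [0.45, 0, 0, 0, 0, 0, 0], [0.45, 0, 0, 30, 0, 0, 0], [0.45, 0, 0, 80, 0, 0, 0], [0.64, 0, 0, 130, 0, 0, 0], [0.64, 0, 0, 130, 0, 0, 0]]

```text
t: 24.6
ee_pos: [0.4094, 0.2161, 0.2297]
tcp_rot: [179.5, -0.2, 86.0]
contact_force: [0.8, 0.4, -0.1]
width: 0.0538
gripper_force: 0.0
```

Run:
```python
from h import *
s=env.state(); print(s['t'],s['ee_pos'],s['tcp_rot'],s['width'])
scan()
```

```text
24.6 [0.40942593 0.21614919 0.22969613] [179.49501581  -0.21892652  85.95770707] 0.05380966778957871
yel [398.4 241.6] 64 [ 673. -227.]
yel [432.1 260.1] 69 [ 681. -319.]
whi [392.6 259.3] 4067 [ 616. -248.]
whi [302.5 238.5] 235 [511. -45.]
whi [330.4 278.6] 1635 [ 466. -173.]
whi [362.1 298.1] 1845 [ 475. -258.]
whi [396.2 318.6] 1796 [ 486. -343.]
```

Request:
carry_out:
  commands:
    - [[0.64, 88.5, -549, 10, 0, 0, 91.6], [0.64, 88.5, -549, 10, 0, 0, 91.6], [0.64, 88.5, -549, 10, 0, 0, 91.6], [0.64, 88.5, -549, 10, 0, 0, 91.6], [0.64, 88.5, -549, 10, 0, 0, 91.6], [0.64, 88.5, -549, 10, 0, 0, 91.6], [0.64, 88.5, -549, 10, 0, 0, 91.6], [0.64, 88.5, -549, 10, 0, 0, 91.6], [0.64, 88.5, -549, 10, 0, 0, 91.6], [0.64, 88.5, -549, 10, 0, 0, 91.6], [0.64, 88.5, -549, 10, 0, 0, 91.6], [0.64, 88.5, -549, 10, 0, 0, 91.6]]

```text
t: 25.85
ee_pos: [0.4932, -0.3156, 0.2325]
tcp_rot: [179.9, -0.1, 177.9]
contact_force: [1.7, 0.7, 0.4]
width: 0.0609
gripper_force: 0.0
```

Request:
carry_out:
  commands:
    - [[0.64, 0, 0, 0, 0, 0, 0], [0.64, 0, 0, 0, 0, 0, 0]]

```text
t: 26.05
ee_pos: [0.493, -0.3142, 0.2322]
tcp_rot: [179.9, -0.1, 177.4]
contact_force: [-0.4, 0.7, -1.2]
width: 0.0606
gripper_force: 0.0
```

```bash
cat >> h.py <<'E'
def wrist_edges(cols=None,row=200):
    c=cam('wrist'); s=env.state(); print(s['t'],s['ee_pos'].round(4),s['tcp_rot'].round(1),s['width'].__round__(4))
    g=cv2.cvtColor(c['img'],cv2.COLOR_RGB2GRAY); print('row',row,'from 220',g[row,220:345].tolist()); return c,g
E
python3 - <<'E'
from h import *
c,g=wrist_edges()
t=np.radians(-2.4)
print(proj(c,[[.4962+a*np.cos(t)-b*np.sin(t),-.3328+a*np.sin(t)+b*np.cos(t),.029] for a,b in ((-.0525,-.0185),(-.0525,.0185),(0,-.0185),(0,.0185))]).round())
E
```

```text
26.1 [ 0.493  -0.3132  0.2325] [ 1.799e+02 -1.000e-01  1.774e+02] 0.061
row 200 from 220 [109, 115, 117, 118, 117, 116, 118, 119, 118, 122, 121, 117, 120, 120, 119, 119, 118, 117, 118, 117, 117, 127, 147, 156, 145, 127, 122, 130, 142, 152, 159, 159, 161, 161, 162, 163, 162, 161, 160, 158, 159, 162, 161, 161, 159, 160, 158, 155, 157, 159, 157, 157, 154, 152, 149, 150, 154, 152, 132, 121, 117, 116, 117, 119, 117, 116, 118, 119, 117, 117, 117, 117, 117, 118, 117, 119, 117, 119, 122, 120, 118, 118, 114, 117, 117, 116, 115, 116, 119, 117, 119, 116, 117, 118, 118, 118, 118, 117, 117, 117, 119, 118, 120, 119, 120, 119, 120, 120, 120, 120, 119, 119, 119, 120, 119, 119, 120, 119, 119, 119, 120, 118, 119, 118, 120]
[[242. 159.]
 [280. 159.]
 [244. 211.]
 [280. 211.]]
```

Request:
carry_out:
  commands:
    - [[0.64, 3, -20, -40, 0, 0, 0], [0.64, 3, -20, -80, 0, 0, 0], [0.64, 3, -20, -110, 0, 0, 0], [0.64, 3, -20, -110, 0, 0, 0], [0.64, 3, -20, -110, 0, 0, 0]]

```text
t: 26.6
ee_pos: [0.4969, -0.3327, 0.1243]
tcp_rot: [180.0, -0.0, 177.6]
contact_force: [-0.2, 0.4, 0.3]
width: 0.0604
gripper_force: 0.0
```

Request:
carry_out:
  commands:
    - [[0.64, 0, 0, -18, 0, 0, 0], [0.64, 0, 0, -28, 0, 0, 0], [0.64, 0, 0, -31, 0, 0, 0], [0.64, 0, 0, -31, 0, 0, 0], [0.64, 0, 0, -31, 0, 0, 0]]

```text
t: 27.1
ee_pos: [0.4969, -0.3337, 0.0938]
tcp_rot: [-180.0, 0.0, 177.5]
contact_force: [-0.7, 0.1, 0.7]
width: 0.0606
gripper_force: 0.0
```

Request:
carry_out:
  commands:
    - [[0.25, 0, 0, 0, 0, 0, 0], [0.25, 0, 0, 0, 0, 0, 0], [0.25, 0, 0, 0, 0, 0, 0], [0.25, 0, 0, 0, 0, 0, 0], [0.25, 0, 0, 0, 0, 0, 0], [0.25, 0, 0, 20, 0, 0, 0], [0.25, 0, 0, 60, 0, 0, 0], [0.25, 0, 0, 100, 0, 0, 0], [0.25, 0, 0, 140, 0, 0, 0], [0.25, 0, 0, 140, 0, 0, 0], [0.25, 0, 0, 140, 0, 0, 0]]

```text
t: 28.2
ee_pos: [0.4964, -0.3334, 0.233]
tcp_rot: [-180.0, 0.0, 177.5]
contact_force: [0.7, -0.0, -2.3]
width: 0.037
gripper_force: 30.0
```

Run:
```python
from h import *
c,g=wrist_edges(row=180)
print([ (u,g[145:185,u].tolist()) for u in (251,311)])
```

```text
28.25 [ 0.4962 -0.3332  0.2319] [ 1.799e+02 -1.000e-01  1.775e+02] 0.0366
row 180 from 220 [97, 94, 98, 94, 97, 95, 95, 95, 95, 92, 101, 116, 121, 116, 109, 117, 121, 120, 120, 121, 120, 121, 120, 119, 121, 119, 128, 145, 160, 161, 163, 164, 155, 136, 127, 124, 133, 138, 149, 153, 158, 160, 163, 162, 163, 164, 164, 166, 165, 165, 164, 165, 164, 165, 165, 162, 162, 163, 162, 164, 162, 163, 163, 163, 163, 162, 163, 162, 162, 161, 158, 159, 160, 161, 161, 160, 162, 160, 160, 161, 160, 159, 159, 155, 152, 146, 139, 129, 121, 121, 138, 177, 189, 187, 181, 170, 151, 127, 119, 117, 116, 120, 119, 119, 120, 119, 120, 118, 119, 122, 119, 121, 121, 121, 118, 119, 118, 119, 120, 119, 119, 120, 121, 118, 122]
[(251, [121, 121, 124, 123, 122, 121, 124, 124, 125, 124, 125, 124, 123, 123, 121, 121, 122, 122, 125, 127, 140, 155, 157, 158, 159, 158, 160, 162, 162, 162, 162, 162, 162, 161, 164, 164, 164, 163, 162, 163]), (311, [122, 121, 120, 122, 123, 122, 122, 123, 123, 120, 121, 121, 121, 120, 121, 120, 124, 122, 120, 116, 117, 133, 167, 214, 232, 236, 236, 236, 237, 241, 243, 244, 244, 243, 228, 177, 152, 149, 151, 153])]
```

Request:
carry_out:
  commands:
    - [[0.25, 85.5, 538, 0, 0, 0, -91.4], [0.25, 85.5, 538, 0, 0, 0, -91.4], [0.25, 85.5, 538, 0, 0, 0, -91.4], [0.25, 85.5, 538, 0, 0, 0, -91.4], [0.25, 85.5, 538, 0, 0, 0, -91.4], [0.25, 85.5, 538, 0, 0, 0, -91.4], [0.25, 85.5, 538, 0, 0, 0, -91.4], [0.25, 85.5, 538, 0, 0, 0, -91.4], [0.25, 85.5, 538, 0, 0, 0, -91.4], [0.25, 85.5, 538, 0, 0, 0, -91.4], [0.25, 85.5, 538, 0, 0, 0, -91.4], [0.25, 85.5, 538, 0, 0, 0, -91.4]]

```text
t: 29.45
ee_pos: [0.5816, 0.2071, 0.2306]
tcp_rot: [-179.8, 0.0, 85.9]
contact_force: [1.1, -1.7, -2.3]
width: 0.0367
gripper_force: 30.0
```

Request:
carry_out:
  commands:
    - [[0.25, 0, 0, 0, 0, 0, 0], [0.25, 0, 0, 0, 0, 0, 0], [0.25, 0, 0, 0, 0, 0, 0]]

```text
t: 29.75
ee_pos: [0.5818, 0.2035, 0.2317]
tcp_rot: [-179.9, 0.0, 86.1]
contact_force: [-0.2, -0.2, -1.9]
width: 0.0365
gripper_force: 30.0
```

Run:
```python
from h import *
c,g=wrist_edges(row=180)
print([ (u,g[145:185,u].tolist()) for u in (251,311)])
```

```text
29.8 [0.5819 0.2033 0.2321] [-179.9    0.    86.1] 0.0368
row 180 from 220 [46, 45, 46, 49, 47, 46, 45, 45, 44, 44, 46, 44, 46, 46, 43, 47, 47, 45, 50, 78, 107, 115, 116, 114, 112, 109, 123, 149, 167, 172, 174, 172, 162, 140, 136, 133, 138, 148, 157, 164, 168, 174, 173, 174, 174, 174, 174, 177, 176, 176, 175, 175, 175, 174, 175, 173, 174, 175, 172, 172, 172, 172, 172, 173, 174, 172, 172, 171, 172, 172, 171, 169, 170, 172, 170, 169, 171, 172, 170, 171, 170, 170, 168, 164, 161, 155, 147, 137, 130, 127, 138, 161, 169, 169, 170, 193, 236, 246, 246, 239, 205, 183, 173, 170, 180, 187, 187, 186, 167, 159, 157, 152, 132, 123, 123, 123, 121, 118, 108, 106, 105, 104, 104, 106, 113]
[(251, [179, 189, 203, 206, 204, 205, 207, 205, 202, 201, 194, 174, 138, 123, 124, 121, 125, 130, 133, 135, 149, 165, 169, 168, 170, 172, 171, 170, 172, 171, 172, 171, 173, 171, 172, 172, 172, 172, 173, 172]), (311, [179, 174, 189, 193, 193, 195, 193, 195, 199, 197, 199, 203, 206, 207, 208, 207, 199, 167, 140, 126, 127, 138, 147, 151, 153, 153, 154, 155, 153, 155, 160, 160, 160, 159, 160, 161, 160, 160, 161, 180])]
```

Request:
carry_out:
  commands:
    - [[0.25, 0, 1, -40, 0, 0, 0], [0.25, 0, 1, -80, 0, 0, 0], [0.25, 0, 1, -110, 0, 0, 0], [0.25, 0, 1, -127, 0, 0, 0], [0.25, 0, 1, -135, 0, 0, 0], [0.25, 0, 1, -139, 0, 0, 0], [0.25, 0, 1, -139, 0, 0, 0], [0.25, 0, 1, -139, 0, 0, 0]]

```text
t: 30.6
ee_pos: [0.5826, 0.2051, 0.0949]
tcp_rot: [179.9, -0.0, 86.1]
contact_force: [-0.4, 0.6, -1.0]
width: 0.0367
gripper_force: 30.0
```

Request:
carry_out:
  commands:
    - [[0.45, 0, 0, 0, 0, 0, 0], [0.45, 0, 0, 0, 0, 0, 0], [0.45, 0, 0, 0, 0, 0, 0], [0.45, 0, 0, 30, 0, 0, 0], [0.45, 0, 0, 80, 0, 0, 0], [0.45, 0, 0, 130, 0, 0, 0], [0.45, 0, 0, 130, 0, 0, 0]]

```text
t: 31.3
ee_pos: [0.5839, 0.2059, 0.2305]
tcp_rot: [179.4, -0.2, 86.2]
contact_force: [-0.1, 0.0, -0.8]
width: 0.0425
gripper_force: 0.0
```

Run:
```python
from h import *
s=env.state(); print(s['t'],s['ee_pos'],s['tcp_rot'],s['width'])
scan()
```

```text
31.3 [0.58385887 0.20588998 0.23050057] [ 1.79423571e+02 -1.78369579e-01  8.61505127e+01] 0.042539809033967035
yel [387.9 237.6] 69 [ 665. -201.]
yel [432.2 260. ] 71 [ 682. -319.]
whi [362.3 242.7] 1459 [ 606. -163.]
whi [302.4 238.4] 232 [511. -45.]
whi [410.  268.7] 2574 [ 622. -293.]
whi [330.4 278.7] 1627 [ 466. -173.]
whi [362.1 298.2] 1837 [ 475. -258.]
whi [395.9 318.7] 2019 [ 485. -343.]
```

Request:
carry_out:
  commands:
    - [[0.4, 125, -450, 90, 0, 0, 100], [0.4, 125, -450, 90, 0, 0, 100], [0.4, 125, -450, 90, 0, 0, 100], [0.4, 125, -450, 90, 0, 0, 100], [0.4, 125, -450, 90, 0, 0, 100], [0.4, 125, -450, 90, 0, 0, 100], [0.4, 125, -450, 90, 0, 0, 100], [0.4, 125, -450, 90, 0, 0, 100], [0.4, 125, -450, 90, 0, 0, 100], [0.4, 125, -450, 90, 0, 0, 100], [0.4, 125, -450, 90, 0, 0, 100], [0.4, 125, -450, 90, 0, 0, 100]]

```text
t: 32.55
ee_pos: [0.7069, -0.2461, 0.3114]
tcp_rot: [179.9, -0.1, -173.6]
contact_force: [-0.3, -0.7, -0.6]
width: 0.0382
gripper_force: 0.0
```

Request:
carry_out:
  commands:
    - [[0.4, 0, 0, 0, 0, 0, 0], [0.4, 0, 0, 0, 0, 0, 0], [0.4, 0, 0, 0, 0, 0, 0]]

```text
t: 32.85
ee_pos: [0.7071, -0.2443, 0.3133]
tcp_rot: [180.0, -0.0, -174.0]
contact_force: [0.8, 0.5, 0.4]
width: 0.0383
gripper_force: 0.0
```

Run:
```python
from h import *
c=cam('wrist','w12.png'); s=env.state(); print(s['t'],s['ee_pos'],s['tcp_rot'],s['width'])
hsv=cv2.cvtColor(c['img'],cv2.COLOR_RGB2HSV); h,ss,v=cv2.split(hsv)
m=(h>18)&(h<34)&(ss>110); m[250:]=0
print('yel@14');[print(b) for b in blobs(c,m,.014,80)]
print(proj(c,[[.582,-.332,.014],[.705,-.313,.014],[.575,-.251,.014],[.695,-.22,.014]]).round())
```

```text
32.9 [ 0.70713173 -0.24433667  0.31351187] [ 1.79981101e+02 -2.68949785e-02 -1.73960233e+02] 0.038005934453748245
yel@14
((422, 151, 34, 49), 663.2, -44.7, 65.2, 31.0, -7.3)
((219, 148, 15, 34), 681.6, -318.5, 42.8, 16.3, 9.5)
((312, 145, 14, 34), 665.0, -199.3, 42.7, 16.1, 5.7)
((446, 40, 22, 39), 528.8, -52.8, 52.2, 7.9, 41.5)
((438, 18, 9, 23), 497.5, -76.1, 23.1, 8.7, 20.4)
[[220.  82.]
 [230. 183.]
 [287.  83.]
 [300. 183.]]
```

Request:
carry_out:
  commands:
    - [[0.4, -83.5, 41, -60, 0, 0, 0], [0.4, -83.5, 41, -110, 0, 0, 0], [0.4, -83.5, 41, -160, 0, 0, 0], [0.4, -83.5, 41, -180, 0, 0, 0], [0.4, -83.5, 41, -180, 0, 0, 0], [0.4, -83.5, 41, -180, 0, 0, 0]]

```text
t: 33.5
ee_pos: [0.6235, -0.2034, 0.1328]
tcp_rot: [179.9, -0.1, -173.9]
contact_force: [-0.0, -0.7, 0.1]
width: 0.0385
gripper_force: 0.0
```

Run:
```python
from h import *
c,g=wrist_edges(row=215)
print(proj(c,[[.561,-.2096,.014],[.6236,-.2034,.014]]).round())
print('row190',g[190,240:330].tolist())
print('col282',g[110:240:2,282].tolist())
```

```text
33.55 [ 0.6245 -0.2039  0.1348] [-180.     0.  -173.9] 0.0382
row 215 from 220 [122, 124, 124, 123, 125, 125, 124, 122, 124, 124, 124, 125, 125, 126, 126, 127, 125, 126, 126, 127, 125, 124, 124, 124, 124, 124, 124, 123, 125, 125, 126, 123, 127, 126, 126, 126, 126, 124, 128, 124, 126, 126, 125, 125, 125, 124, 124, 125, 128, 144, 151, 154, 157, 161, 161, 164, 163, 167, 170, 170, 169, 169, 165, 165, 164, 162, 160, 159, 155, 153, 144, 132, 123, 123, 125, 124, 125, 125, 124, 123, 123, 126, 125, 125, 125, 124, 123, 124, 124, 123, 125, 125, 123, 125, 127, 126, 125, 125, 124, 124, 126, 123, 124, 123, 124, 127, 125, 125, 124, 124, 124, 124, 125, 124, 122, 123, 123, 123, 123, 122, 123, 125, 125, 126, 124]
[[281. 146.]
 [280. 233.]]
row190 [124, 125, 123, 123, 123, 123, 124, 122, 124, 124, 125, 126, 125, 123, 123, 125, 126, 124, 124, 124, 125, 125, 125, 125, 123, 123, 124, 126, 134, 145, 153, 154, 157, 159, 161, 163, 164, 166, 167, 168, 167, 166, 166, 166, 163, 162, 160, 157, 158, 152, 144, 131, 122, 123, 123, 125, 125, 123, 125, 124, 123, 125, 124, 124, 123, 125, 123, 124, 122, 123, 123, 122, 123, 123, 124, 125, 122, 124, 126, 124, 123, 123, 123, 122, 124, 126, 123, 125, 125, 125]
col282 [125, 126, 124, 124, 124, 124, 126, 124, 122, 123, 122, 122, 124, 124, 126, 125, 122, 122, 125, 124, 147, 163, 165, 164, 164, 163, 163, 164, 163, 165, 166, 166, 166, 164, 164, 162, 164, 164, 165, 164, 166, 166, 165, 166, 167, 165, 166, 166, 167, 166, 168, 166, 166, 164, 165, 165, 165, 166, 168, 166, 167, 166, 168, 168, 167]
```

View pics/w12.png

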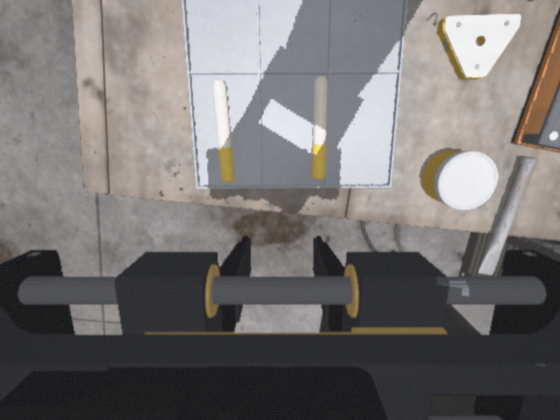

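Request:
carry_out:
  commands:
    - [[0.4, 0, 0, -25, 0, 0, 0], [0.4, 0, 0, -38, 0, 0, 0], [0.4, 0, 0, -43, 0, 0, 0], [0.4, 0, 0, -45, 0, 0, 0], [0.4, 0, 0, -45, 0, 0, 0], [0.4, 0, 0, -45, 0, 0, 0]]

```text
t: 34.15
ee_pos: [0.624, -0.2038, 0.0898]
tcp_rot: [-180.0, 0.1, -173.9]
contact_force: [-0.4, 0.1, -0.6]
width: 0.0381
gripper_force: 0.0
```

Request:
carry_out:
  commands:
    - [[0.08, 0, 0, 0, 0, 0, 0], [0.08, 0, 0, 0, 0, 0, 0], [0.08, 0, 0, 0, 0, 0, 0], [0.08, 0, 0, 0, 0, 0, 0], [0.08, 0, 0, 0, 0, 0, 0], [0.08, 0, 0, 5, 0, 0, 0], [0.08, 0, 0, 12, 0, 0, 0], [0.08, 0, 0, 12, 0, 0, 0]]

```text
t: 34.95
ee_pos: [0.6238, -0.2035, 0.1015]
tcp_rot: [180.0, 0.0, -173.9]
contact_force: [-0.5, -0.6, 0.5]
width: 0.018
gripper_force: 30.0
```

Request:
carry_out:
  commands:
    - [[0.08, 0, 0, 40, 0, 0, 0], [0.08, 0, 0, 80, 0, 0, 0], [0.08, -10, 40, 120, 0, 0, -8], [0.08, -103, 404.5, 130, 0, 0, -100], [0.08, -103, 404.5, 130, 0, 0, -100], [0.08, -103, 404.5, 130, 0, 0, -100], [0.08, -103, 404.5, 130, 0, 0, -100], [0.08, -103, 404.5, 130, 0, 0, -100], [0.08, -103, 404.5, 130, 0, 0, -100], [0.08, -103, 404.5, 130, 0, 0, -100], [0.08, -103, 404.5, 130, 0, 0, -100], [0.08, -103, 404.5, 130, 0, 0, -100]]

```text
t: 36.15
ee_pos: [0.5188, 0.205, 0.231]
tcp_rot: [-180.0, -0.1, 104.1]
contact_force: [0.6, -0.6, -0.4]
width: 0.0184
gripper_force: 30.0
```

Request:
carry_out:
  commands:
    - [[0.08, 0, -3, 0, 0, 0, -17.5], [0.08, 0, -3, 0, 0, 0, -17.5], [0.08, 0, -3, -40, 0, 0, -17.5], [0.08, 0, -3, -80, 0, 0, -17.5], [0.08, 0, -3, -80, 0, 0, -17.5], [0.08, 0, -3, -80, 0, 0, -17.5]]

```text
t: 36.75
ee_pos: [0.5206, 0.198, 0.1512]
tcp_rot: [-179.9, 0.0, 86.7]
contact_force: [1.3, -0.1, 0.2]
width: 0.0184
gripper_force: 30.0
```

Run:
```python
from h import *
c,g=wrist_edges(row=200)
cv2.imwrite('pics/w13.png',c['img'][:,:,::-1])
s=env.state(); zt=s['ee_pos'][2]-.078-.0088+.018
hsv=cv2.cvtColor(c['img'],cv2.COLOR_RGB2HSV);h,ss,v=cv2.split(hsv)
m=(v<85)&(ss<60); m[236:]=0
print('dark@8');[print(b) for b in blobs(c,m,.008)]
print('held @',zt); 
print('sat col282',ss[100:236:3,282].tolist(),v[100:236:3,282].tolist())
print((ray(c,[[282,r] for r in (120,140,160,180,200)],zt-.009)*1000).round())
```

```text
36.8 [0.521  0.1981 0.1522] [179.9  -0.   86.7] 0.0176
row 200 from 220 [40, 43, 41, 41, 38, 43, 40, 43, 42, 40, 44, 42, 42, 43, 45, 54, 77, 103, 108, 109, 110, 105, 107, 107, 105, 103, 104, 106, 110, 111, 116, 116, 119, 118, 114, 113, 111, 113, 113, 115, 113, 115, 110, 101, 71, 51, 66, 112, 141, 152, 157, 157, 159, 160, 163, 162, 165, 168, 167, 168, 169, 169, 169, 169, 169, 166, 166, 166, 164, 163, 162, 161, 158, 156, 151, 134, 92, 55, 42, 46, 65, 94, 107, 111, 108, 110, 110, 110, 109, 106, 103, 106, 106, 109, 112, 116, 117, 118, 117, 114, 113, 112, 111, 112, 113, 112, 112, 108, 84, 58, 41, 43, 45, 42, 44, 73, 109, 123, 127, 130, 149, 181, 192, 190, 178]
dark@8
((328, 138, 65, 98), 583.8, 224.3, 79.0, 45.6, 85.8)
((265, 137, 37, 99), 523.1, 228.3, 79.7, 28.1, 85.9)
((198, 136, 38, 100), 471.4, 231.6, 80.3, 27.4, 86.3)
((107, 135, 67, 101), 410.8, 235.5, 80.9, 44.9, 86.7)
((282, 24, 116, 82), 570.8, 315.4, 85.5, 52.9, -4.2)
((101, 22, 115, 81), 436.4, 325.3, 84.2, 53.3, -4.1)
held @ 0.08335994892850043
sat col282 [48, 45, 129, 127, 128, 126, 126, 125, 124, 123, 122, 126, 108, 8, 0, 8, 8, 11, 14, 15, 15, 15, 13, 13, 15, 16, 16, 16, 15, 16, 13, 16, 14, 15, 15, 15, 15, 16, 15, 15, 16, 13, 13, 13, 15, 13] [79, 80, 231, 237, 237, 240, 239, 240, 241, 242, 243, 240, 113, 64, 62, 64, 67, 111, 177, 172, 174, 174, 173, 172, 174, 174, 175, 173, 173, 173, 171, 211, 200, 173, 175, 174, 175, 177, 174, 173, 173, 173, 173, 176, 174, 173]
[[526. 277.  74.]
 [525. 267.  74.]
 [524. 256.  74.]
 [524. 245.  74.]
 [523. 233.  74.]]
```

Request:
carry_out:
  commands:
    - [[0.08, 0, 1.5, -30, 0, 0, -0.6], [0.08, 0, 1.5, -48, 0, 0, -0.6], [0.08, 0, 1.5, -56, 0, 0, -0.6], [0.08, 0, 1.5, -60, 0, 0, -0.6], [0.08, 0, 1.5, -60, 0, 0, -0.6], [0.08, 0, 1.5, -60, 0, 0, -0.6]]

```text
t: 37.4
ee_pos: [0.521, 0.1995, 0.092]
tcp_rot: [179.9, -0.0, 86.1]
contact_force: [-1.0, -0.6, 0.4]
width: 0.0179
gripper_force: 30.0
```

Request:
carry_out:
  commands:
    - [[0.32, 0, 0, 0, 0, 0, 0], [0.32, 0, 0, 0, 0, 0, 0], [0.32, 0, 0, 0, 0, 0, 0], [0.32, 0, 0, 20, 0, 0, 0], [0.32, 0, 0, 70, 0, 0, 0], [0.32, 0, 0, 120, 0, 0, 0], [0.32, 0, 0, 120, 0, 0, 0]]

```text
t: 38.1
ee_pos: [0.5223, 0.1999, 0.2169]
tcp_rot: [179.5, -0.2, 86.1]
contact_force: [0.2, -0.1, -0.1]
width: 0.0304
gripper_force: 0.0
```

Run:
```python
from h import *
s=env.state(); print(s['t'],s['ee_pos'],s['tcp_rot'],s['width'])
scan()
```

```text
38.1 [0.52226072 0.19988509 0.21686667] [ 1.79473428e+02 -1.70740771e-01  8.60895754e+01] 0.030431807331249727
yel [432.1 260. ] 70 [ 682. -319.]
whi [392.6 259. ] 4181 [ 617. -247.]
whi [302.4 238.5] 233 [511. -45.]
whi [330.4 278.6] 1630 [ 466. -173.]
whi [362.1 298.1] 1842 [ 475. -258.]
whi [395.9 318.7] 2025 [ 485. -343.]
```

Request:
carry_out:
  commands:
    - [[0.4, 121, -523.5, 10, 0, 0, 102.8], [0.4, 121, -523.5, 10, 0, 0, 102.8], [0.4, 121, -523.5, 10, 0, 0, 102.8], [0.4, 121, -523.5, 10, 0, 0, 102.8], [0.4, 121, -523.5, 10, 0, 0, 102.8], [0.4, 121, -523.5, 10, 0, 0, 102.8], [0.4, 121, -523.5, 10, 0, 0, 102.8], [0.4, 121, -523.5, 10, 0, 0, 102.8], [0.4, 121, -523.5, 10, 0, 0, 102.8], [0.4, 121, -523.5, 10, 0, 0, 102.8], [0.4, 121, -523.5, 10, 0, 0, 102.8], [0.4, 121, -523.5, 10, 0, 0, 102.8]]

```text
t: 39.35
ee_pos: [0.6413, -0.3291, 0.2187]
tcp_rot: [180.0, -0.1, -174.4]
contact_force: [-0.1, 0.4, -0.4]
width: 0.0381
gripper_force: 0.0
```

Request:
carry_out:
  commands:
    - [[0.4, 0, 0, -40, 0, 0, 0], [0.4, 0, 0, -70, 0, 0, 0], [0.4, 0, 0, -70, 0, 0, 0], [0.4, 0, 0, -70, 0, 0, 0]]

```text
t: 39.75
ee_pos: [0.6415, -0.3241, 0.1503]
tcp_rot: [179.9, -0.1, -174.6]
contact_force: [-0.7, -0.5, 0.6]
width: 0.038
gripper_force: 0.0
```

Run:
```python
from h import *
c,g=wrist_edges(row=215)
t=np.radians(8.9)
print(proj(c,[[.642-a*np.cos(t),-.3235-a*np.sin(t),.014] for a in (.063,0.03,.01)]).round())
print('row190',g[190,220:345].tolist())
for u in (270,280,290): print(u,g[110:236:3,u].tolist())
```

```text
39.8 [ 0.642  -0.3243  0.1516] [-180.     0.  -174.6] 0.0386
row 215 from 220 [104, 102, 101, 100, 101, 98, 97, 107, 120, 123, 119, 106, 112, 121, 124, 126, 125, 126, 124, 126, 125, 126, 125, 126, 125, 128, 126, 125, 125, 127, 126, 127, 126, 126, 127, 125, 127, 125, 126, 124, 125, 124, 124, 124, 123, 125, 126, 131, 147, 156, 162, 164, 166, 168, 173, 171, 174, 175, 174, 172, 174, 171, 170, 170, 164, 164, 161, 154, 143, 132, 125, 128, 128, 129, 129, 127, 128, 129, 130, 128, 128, 129, 128, 128, 128, 128, 127, 128, 127, 127, 128, 129, 128, 128, 127, 129, 127, 127, 128, 129, 129, 129, 126, 130, 129, 130, 131, 128, 127, 128, 127, 130, 122, 111, 117, 124, 128, 127, 127, 130, 128, 128, 128, 127, 128]
[[276. 146.]
 [278. 189.]
 [280. 214.]]
row190 [103, 107, 105, 103, 101, 104, 120, 122, 121, 112, 109, 119, 123, 126, 128, 127, 128, 127, 127, 128, 124, 127, 128, 127, 129, 128, 127, 128, 127, 128, 129, 126, 128, 129, 130, 129, 129, 130, 126, 130, 129, 128, 128, 128, 128, 134, 146, 155, 160, 164, 166, 167, 170, 172, 173, 175, 176, 175, 174, 172, 172, 169, 168, 166, 162, 158, 149, 138, 132, 130, 
[... 219 characters left out ...]
 111, 122, 126, 128, 131, 127, 129, 129, 128, 128, 129]
270 [130, 130, 130, 133, 191, 225, 227, 220, 140, 128, 129, 130, 134, 168, 171, 170, 170, 170, 173, 170, 169, 165, 165, 168, 163, 164, 168, 163, 163, 163, 164, 162, 162, 165, 162, 162, 161, 162, 160, 159, 158, 156]
280 [127, 130, 130, 129, 130, 131, 131, 191, 227, 229, 220, 132, 138, 161, 168, 165, 165, 164, 169, 170, 166, 166, 168, 169, 168, 167, 169, 171, 170, 170, 171, 174, 172, 170, 172, 174, 172, 174, 175, 174, 171, 168]
290 [130, 128, 128, 129, 129, 129, 131, 129, 127, 151, 224, 229, 226, 155, 126, 129, 130, 130, 128, 130, 127, 130, 129, 129, 130, 127, 129, 127, 126, 128, 128, 124, 124, 125, 127, 125, 126, 127, 128, 129, 130, 133]
```

Request:
carry_out:
  commands:
    - [[0.36, 0, 0, -30, 0, 0, 3.7], [0.36, 0, 0, -50, 0, 0, 3.7], [0.36, 0, 0, -59, 0, 0, 3.7], [0.36, 0, 0, -63, 0, 0, 3.7], [0.36, 0, 0, -63, 0, 0, 3.7], [0.36, 0, 0, -63, 0, 0, 3.7]]

```text
t: 40.4
ee_pos: [0.6421, -0.3244, 0.0892]
tcp_rot: [-179.9, 0.1, -170.9]
contact_force: [-0.0, -0.0, 0.5]
width: 0.0341
gripper_force: 0.0
```

Request:
carry_out:
  commands:
    - [[0.08, 0, 0, 0, 0, 0, 0], [0.08, 0, 0, 0, 0, 0, 0], [0.08, 0, 0, 0, 0, 0, 0], [0.08, 0, 0, 0, 0, 0, 0], [0.08, 0, 0, 0, 0, 0, 0], [0.08, 0, 0, 20, 0, 0, 0], [0.08, 0, 0, 60, 0, 0, 0], [0.08, 0, 0, 100, 0, 0, 0], [0.08, 0, 0, 130, 0, 0, 0], [0.08, 0, 0, 130, 0, 0, 0]]

```text
t: 41.4
ee_pos: [0.6426, -0.3247, 0.2226]
tcp_rot: [-179.7, 0.3, -170.9]
contact_force: [-0.3, 0.4, -1.2]
width: 0.0182
gripper_force: 30.0
```

Request:
carry_out:
  commands:
    - [[0.08, -173, 528, 10, 0, 0, -103], [0.08, -173, 528, 10, 0, 0, -103], [0.08, -173, 528, 10, 0, 0, -103], [0.08, -173, 528, 10, 0, 0, -103], [0.08, -173, 528, 10, 0, 0, -103], [0.08, -173, 528, 10, 0, 0, -103], [0.08, -173, 528, 10, 0, 0, -103], [0.08, -173, 528, 10, 0, 0, -103], [0.08, -173, 528, 10, 0, 0, -103], [0.08, -173, 528, 10, 0, 0, -103], [0.08, -173, 528, 10, 0, 0, -103], [0.08, -173, 528, 10, 0, 0, -103]]

```text
t: 42.6
ee_pos: [0.4671, 0.206, 0.2272]
tcp_rot: [-179.9, 0.0, 89.9]
contact_force: [0.2, 0.4, -0.3]
width: 0.0182
gripper_force: 30.0
```

Request:
carry_out:
  commands:
    - [[0.08, 0, 0, 0, 0, 0, 0], [0.08, 0, 0, 0, 0, 0, 0]]

```text
t: 42.8
ee_pos: [0.4682, 0.2042, 0.2273]
tcp_rot: [-179.9, 0.0, 90.4]
contact_force: [-0.4, 0.1, -0.8]
width: 0.0185
gripper_force: 30.0
```

Request:
carry_out:
  commands:
    - [[0.08, 0.5, 0, -40, 0, 0, -4.3], [0.08, 0.5, 0, -75, 0, 0, -4.3], [0.08, 0.5, 0, -75, 0, 0, -4.3], [0.08, 0.5, 0, -75, 0, 0, -4.3]]

```text
t: 43.2
ee_pos: [0.4695, 0.2031, 0.153]
tcp_rot: [-179.9, 0.0, 85.9]
contact_force: [-0.8, -0.5, -0.1]
width: 0.018
gripper_force: 30.0
```

Run:
```python
from h import *
c,g=wrist_edges(row=200)
s=env.state(); za=s['ee_pos'][2]-.078-.008+.009
hsv=cv2.cvtColor(c['img'],cv2.COLOR_RGB2HSV);h,ss,v=cv2.split(hsv)
m=(v<85)&(ss<60); m[236:]=0
[print(b) for b in blobs(c,m,.008)]
print('v col282',v[110:236:3,282].tolist())
print((ray(c,[[282,r] for r in (120,140,160,180,200)],za)*1000).round())
```

```text
43.25 [0.4698 0.2033 0.1538] [180.   -0.   85.8] 0.0179
row 200 from 220 [146, 145, 143, 142, 128, 116, 112, 111, 104, 72, 44, 41, 37, 38, 43, 64, 92, 99, 97, 96, 97, 97, 96, 97, 93, 92, 96, 98, 100, 104, 106, 106, 106, 105, 103, 102, 101, 104, 103, 102, 104, 98, 87, 61, 45, 39, 56, 93, 125, 136, 139, 141, 142, 145, 148, 148, 150, 152, 152, 152, 154, 156, 154, 153, 151, 150, 152, 149, 149, 148, 149, 146, 145, 140, 136, 125, 92, 54, 45, 65, 89, 98, 98, 99, 97, 99, 98, 97, 93, 93, 94, 97, 101, 102, 104, 106, 108, 104, 104, 102, 102, 103, 100, 102, 100, 101, 91, 63, 44, 38, 36, 37, 37, 38, 44, 74, 112, 130, 134, 139, 140, 143, 147, 148, 149]
((72, 226, 47, 10), 312.3, 208.3, 38.9, 7.9, -4.1)
((389, 139, 67, 97), 583.6, 224.3, 78.4, 44.5, 85.9)
((327, 139, 39, 97), 522.7, 228.6, 78.5, 27.5, 85.7)
((263, 139, 37, 97), 471.1, 232.3, 78.5, 28.3, 85.8)
((173, 139, 63, 97), 410.2, 236.7, 78.5, 45.9, 85.9)
((168, 27, 115, 80), 435.9, 325.0, 85.2, 53.0, -4.1)
((349, 26, 114, 80), 570.6, 316.0, 84.3, 52.9, -4.1)
v col282 [222, 227, 229, 228, 225, 230, 232, 235, 233, 153, 58, 56, 58, 154, 177, 156, 158, 156, 155, 158, 157, 156, 159, 157, 155, 156, 154, 220, 234, 156, 157, 156, 159, 158, 157, 154, 156, 155, 157, 157, 156, 155]
[[476. 282.  77.]
 [475. 272.  77.]
 [474. 261.  77.]
 [473. 250.  77.]
 [472. 238.  77.]]
```

Request:
carry_out:
  commands:
    - [[0.08, -0.5, 0, -30, 0, 0, 0], [0.08, -0.5, 0, -50, 0, 0, 0], [0.08, -0.5, 0, -58, 0, 0, 0], [0.08, -0.5, 0, -62, 0, 0, 0], [0.08, -0.5, 0, -62, 0, 0, 0], [0.08, -0.5, 0, -62, 0, 0, 0]]

```text
t: 43.85
ee_pos: [0.4691, 0.2039, 0.0919]
tcp_rot: [179.9, -0.0, 85.8]
contact_force: [0.5, 0.1, 0.7]
width: 0.018
gripper_force: 30.0
```

Request:
carry_out:
  commands:
    - [[0.32, 0, 0, 0, 0, 0, 0], [0.32, 0, 0, 0, 0, 0, 0], [0.32, 0, 0, 0, 0, 0, 0], [0.32, 0, 0, 20, 0, 0, 0], [0.32, 0, 0, 70, 0, 0, 0], [0.32, 0, 0, 120, 0, 0, 0], [0.5, 0, 0, 160, 0, 0, 0], [0.5, 0, 0, 160, 0, 0, 0]]

```text
t: 44.65
ee_pos: [0.4698, 0.2043, 0.2559]
tcp_rot: [179.5, -0.2, 85.8]
contact_force: [-0.1, 0.3, 0.1]
width: 0.0413
gripper_force: 0.0
```

Request:
carry_out:
  commands:
    - [[0.5, 145, 0, 110, 0, 0, 90], [0.5, 145, 0, 110, 0, 0, 90], [0.5, 145, 0, 110, 0, 0, 90], [0.5, 145, 0, 110, 0, 0, 90], [0.5, 145, 0, 110, 0, 0, 90], [0.5, 145, 0, 110, 0, 0, 90], [0.5, 145, 0, 110, 0, 0, 90], [0.5, 145, 0, 110, 0, 0, 90], [0.5, 145, 0, 110, 0, 0, 90], [0.5, 145, 0, 110, 0, 0, 90], [0.5, 145, 0, 110, 0, 0, 90], [0.5, 145, 0, 110, 0, 0, 90]]

```text
t: 45.85
ee_pos: [0.6136, 0.2039, 0.3598]
tcp_rot: [-180.0, -0.1, 175.9]
contact_force: [-0.0, 0.5, -0.2]
width: 0.0478
gripper_force: 0.0
```

Run:
```python
from h import *
c=cam('wrist','w14.png'); s=env.state(); print(s['t'],s['ee_pos'],s['tcp_rot'])
hsv=cv2.cvtColor(c['img'],cv2.COLOR_RGB2HSV);h,ss,v=cv2.split(hsv)
y=np.radians(-3.9); ex=np.array([np.cos(y),np.sin(y)]); ey=np.array([-np.sin(y),np.cos(y)])
for n,cen,w,l,z in (('chN',(408,218.5),49,117,.03),('chF',(582,206),49,117,.03),('mN',(468.8,203.6),30,138,.014),('mF',(520.5,199.8),30,138,.014),('bxN',(435.3,325.5),88,56,.031),('bxF',(570.5,315.7),88,56,.031)):
    cen=np.array(cen)
    q=proj(c,np.array([np.r_[(cen+a*w/2*ex+b*l/2*ey)/1000,z] for a,b in ((-1,1),(1,1),(1,-1),(-1,-1))]))
    R=np.zeros(v.shape,np.uint8); cv2.fillPoly(R,[q.round().astype(np.int32)],1)
    m=((v>95)&(ss<70))if n[0]!='m' else ((v>95)&((ss<50)|((h>20)&(h<34)&(ss>120))))
    m=(m&(R>0)).astype(np.uint8)
    k=np.vstack([k for k in cv2.findContours(m,cv2.RETR_EXTERNAL,cv2.CHAIN_APPROX_NONE)[0] if cv2.contourArea(k)>15])
    P=(ray(c,k[:,0],z)[:,:2]*1000-cen)
    B=np.c_[P@ex,P@ey]; r=cv2.minAreaRect(B.astype(np.float32))
    print(n,'x %.0f..%.0f y %.0f..%.0f'%(*np.percentile(B[:,0],[0,100]),*np.percentile(B[:,1],[0,100])),np.round(r[0],1),np.round(r[1],1),round(r[2],1),'recess',w/2,l/2)
```

```text
45.9 [0.61357298 0.20385696 0.36002178] [-1.79986200e+02 -6.12084900e-02  1.75729618e+02]
chN x -24..25 y -58..59 [0.5 0.2] [117.1  49.4] 89.8 recess 24.5 58.5
chF x -19..20 y -49..55 [0.1 3. ] [103.5  39.2] 89.8 recess 24.5 58.5
mN x -9..10 y -61..67 [0.8 3. ] [127.5  19. ] 89.8 recess 15.0 69.0
mF x -9..10 y -63..63 [0.7 0.1] [126.2  18.9] 89.8 recess 15.0 69.0
bxN x -45..42 y -28..28 [-1.5  0.2] [56. 86.] 89.8 recess 44.0 28.0
bxF x -36..40 y -25..22 [ 2.  -1.9] [46.5 76.6] 89.6 recess 44.0 28.0
```

Run:
```python
from h import *
c=cam('wrist','w15.png')
hsv=cv2.cvtColor(c['img'],cv2.COLOR_RGB2HSV);h,ss,v=cv2.split(hsv)
y=np.radians(-3.9); ex=np.array([np.cos(y),np.sin(y)]); ey=np.array([-np.sin(y),np.cos(y)])
def prof(cen,d,L,z):
    for t in range(-L,L+1,3):
        p=proj(c,np.r_[(np.array(cen)+t*d)/1000,z])[0].round().astype(int)
        print((t,int(v[p[1],p[0]]),int(ss[p[1],p[0]])) if p[1]>=0 else (t,None),end=' ')
    print()
prof((408,218.5),ex,33,.03);prof((408,218.5)+12*ex,ey,66,.03)
prof((435.3,325.5),ex,51,.031);prof((435.3,325.5),ey,36,.031)
```

```text
(-33, None) (-30, None) (-27, 246, 1) (-24, 243, 1) (-21, 225, 131) (-18, 221, 59) (-15, 245, 1) (-12, 132, 6) (-9, 134, 6) (-6, 236, 1) (-3, 246, 0) (0, 247, 0) (3, 247, 0) (6, 247, 0) (9, 247, 0) (12, 247, 0) (15, 247, 1) (18, 246, 0) (21, 177, 3) (24, 119, 4) (27, 77, 7) (30, 194, 128) (33, 237, 127) 
(-66, 158, 134) (-63, 154, 131) (-60, 151, 132) (-57, 144, 131) (-54, 69, 81) (-51, 42, 12) (-48, 166, 2) (-45, 181, 3) (-42, 182, 4) (-39, 181, 3) (-36, 182, 3) (-33, 183, 4) (-30, 185, 4) (-27, 182, 4) (-24, 181, 4) (-21, 183, 4) (-18, 178, 3) (-15, 181, 4) (-12, 245, 1) (-9, 247, 0) (-6, 247, 0) (-3, 247, 0) (0, 247, 0) (3, 247, 0) (6, 247, 0) (9, 247, 0) (12, 247, 0) (15, 247, 1) (18, 247, 1) (21, 247, 0) (24, 247, 1) (27, 247, 0) (30, 247, 0) (33, 247, 0) (36, 247, 0) (39, 247, 1) (42, 247, 0) (45, 247, 0) (48, 247, 1) (51, 218, 2) (54, 75, 34) (57, 224, 132) (60, 244, 118) (63, 243, 121) (66, 241, 124) 
(-51, None) (-48, None) (-45, 186, 15) (-42, 220, 59) (-39, 233, 132) (-36, 142, 75) (-33, 188, 8) (-30, 207, 9) (-27, 209, 7) (-24, 207, 9) (-21, 204, 9) (-18, 206, 9) (-15, 206, 9) (-12, 208, 7) (-9, 204, 8) (-6, 203, 9) (-3, 208, 10) (0, 208, 7) (3, 211, 10) (6, 209, 9) (9, 212, 8) (12, 209, 6) (15, 205, 7) (18, 206, 7) (21, 211, 7) (24, 206, 7) (27, 204, 6) (30, 208, 7) (33, 211, 7) (36, 210, 7) (39, 174, 6) (42, 117, 63) (45, 75, 44) (48, 197, 129) (51, 240, 124) 
(-36, 242, 122) (-33, 232, 129) (-30, 81, 47) (-27, 57, 13) (-24, 134, 6) (-21, 168, 9) (-18, 198, 8) (-15, 205, 9) (-12, 200, 8) (-9, 203, 9) (-6, 206, 9) (-3, 208, 9) (0, 208, 7) (3, 214, 7) (6, 214, 5) (9, 197, 6) (12, 199, 8) (15, 206, 9) (18, 204, 9) (21, 181, 39) (24, 232, 129) (27, 233, 130) (30, 231, 131) (33, 218, 99) (36, 177, 22)
```

Request:
carry_out:
  commands:
    - [[0.5, -126, -108.5, -130, 0, 0, 0.4], [0.5, -126, -108.5, -130, 0, 0, 0.4], [0.5, -126, -108.5, -130, 0, 0, 0.4], [0.5, -126, -108.5, -130, 0, 0, 0.4], [0.5, -126, -108.5, -130, 0, 0, 0.4], [0.5, -126, -108.5, -170, 0, 0, 0.4], [0.5, -126, -108.5, -205, 0, 0, 0.4], [0.5, -126, -108.5, -205, 0, 0, 0.4], [0.5, -126, -108.5, -205, 0, 0, 0.4]]

```text
t: 46.85
ee_pos: [0.4883, 0.0956, 0.1564]
tcp_rot: [180.0, -0.0, 176.2]
contact_force: [0.1, 1.3, -0.0]
width: 0.0477
gripper_force: 0.0
```

Run:
```python
from h import *
c,g=wrist_edges(row=215)
print('230',g[230,220:345].tolist())
print(proj(c,[[.4882,.0845,.068],[.4882,.1065,.068]]).round())
```

```text
46.9 [0.4885 0.0956 0.1572] [1.800e+02 1.000e-01 1.762e+02] 0.0474
row 215 from 220 [81, 84, 81, 84, 80, 82, 83, 85, 81, 82, 83, 82, 82, 83, 81, 82, 82, 84, 79, 75, 73, 68, 72, 72, 72, 73, 74, 72, 74, 76, 74, 71, 68, 73, 76, 73, 74, 76, 76, 72, 77, 76, 74, 69, 48, 37, 31, 34, 31, 34, 33, 30, 33, 31, 36, 34, 33, 32, 29, 29, 30, 32, 32, 29, 30, 32, 33, 30, 32, 36, 32, 36, 28, 29, 34, 26, 39, 56, 69, 73, 72, 76, 75, 74, 71, 73, 74, 74, 73, 74, 74, 71, 73, 73, 73, 73, 72, 71, 70, 72, 70, 74, 89, 90, 90, 87, 88, 95, 95, 95, 95, 93, 95, 96, 96, 94, 95, 95, 95, 92, 92, 95, 94, 97, 94]
230 [82, 80, 83, 82, 84, 84, 83, 85, 83, 85, 85, 85, 84, 83, 84, 85, 84, 81, 81, 80, 74, 73, 71, 73, 73, 70, 71, 72, 74, 71, 70, 72, 72, 72, 74, 75, 74, 75, 74, 72, 71, 72, 74, 64, 42, 30, 36, 31, 31, 34, 35, 34, 35, 37, 29, 35, 30, 34, 33, 37, 35, 34, 32, 34, 36, 32, 39, 33, 33, 30, 31, 38, 32, 34, 26, 29, 37, 52, 68, 73, 73, 73, 71, 73, 74, 74, 72, 72, 71, 74, 73, 74, 73, 74, 73, 73, 71, 74, 70, 72, 73, 81, 90, 90, 89, 88, 91, 97, 98, 98, 98, 97, 100, 99, 97, 97, 97, 98, 97, 98, 96, 99, 97, 97, 99]
[[263. 248.]
 [297. 246.]]
```

Grip block (columns 264–297) is centred between the fingers. Grasp and slide.

Request:
carry_out:
  commands:
    - [[0.5, 0, 0, -20, 0, 0, 0], [0.5, 0, 0, -31, 0, 0, 0], [0.5, 0, 0, -32, 0, 0, 0], [0.1, 0, 0, -32, 0, 0, 0], [0.1, 0, 0, -32, 0, 0, 0], [0.1, 0, 0, -32, 0, 0, 0], [0.1, 0, 0, -32, 0, 0, 0], [0.1, 0, 0, -32, 0, 0, 0]]

```text
t: 47.7
ee_pos: [0.4878, 0.0953, 0.1244]
tcp_rot: [180.0, 0.0, 176.2]
contact_force: [-0.1, -0.2, 6.3]
width: 0.0217
gripper_force: 30.0
```

Request:
carry_out:
  commands:
    - [[0.1, 0.5, 8, 0, 0, 0, 0], [0.1, 1.1, 16, 0, 0, 0, 0], [0.1, 1.6, 24, 0, 0, 0, 0], [0.1, 2.2, 32, 0, 0, 0, 0], [0.1, 2.7, 40, 0, 0, 0, 0], [0.1, 3.3, 48, 0, 0, 0, 0], [0.1, 3.8, 56, 0, 0, 0, 0], [0.1, 4.4, 64, 0, 0, 0, 0], [0.1, 4.9, 72, 0, 0, 0, 0], [0.1, 5.4, 80, 0, 0, 0, 0]]

```text
t: 48.7
ee_pos: [0.4935, 0.1756, 0.1244]
tcp_rot: [180.0, 0.1, 176.2]
contact_force: [1.3, -2.5, 5.1]
width: 0.0216
gripper_force: 30.0
```

Request:
carry_out:
  commands:
    - [[0.1, 0.5, 8, 0, 0, 0, 0], [0.1, 1.1, 16, 0, 0, 0, 0], [0.1, 1.6, 24, 0, 0, 0, 0], [0.1, 2.2, 32, 0, 0, 0, 0], [0.1, 2.7, 40, 0, 0, 0, 0], [0.1, 3.3, 48, 0, 0, 0, 0], [0.1, 3.8, 56, 0, 0, 0, 0], [0.1, 4.4, 64, 0, 0, 0, 0], [0.1, 4.9, 72, 0, 0, 0, 0], [0.1, 5.4, 80, 0, 0, 0, 0], [0.1, 6.1, 90, 0, 0, 0, 0], [0.1, 6.7, 98, 0, 0, 0, 0]]

```text
t: 49.9
ee_pos: [0.5006, 0.2739, 0.1244]
tcp_rot: [180.0, 0.1, 176.2]
contact_force: [5.4, -3.2, 4.4]
width: 0.0221
gripper_force: 30.0
```

Request:
carry_out:
  commands:
    - [[0.1, 0.2, 3, 0, 0, 0, 0], [0.1, 0.4, 6, 0, 0, 0, 0], [0.1, 0.6, 9, 0, 0, 0, 0], [0.1, 0.6, 9, 0, 0, 0, 0]]

```text
t: 50.3
ee_pos: [0.5011, 0.281, 0.1244]
tcp_rot: [-179.9, 0.1, 176.3]
contact_force: [6.9, -16.1, 8.4]
width: 0.0218
gripper_force: 30.0
```

Request:
carry_out:
  commands:
    - [[0.1, -0.5, 1.5, 0, 0, 0, 0], [0.1, -0.5, 2.5, 0, 0, 0, 0], [0.1, -0.5, 2.5, 0, 0, 0, 0]]

```text
t: 50.6
ee_pos: [0.501, 0.2813, 0.1243]
tcp_rot: [-179.7, 0.1, 176.3]
contact_force: [10.8, -35.4, 10.4]
width: 0.0215
gripper_force: 30.0
```

At the stop. Relax, release and withdraw.

Request:
carry_out:
  commands:
    - [[0.1, -0.5, -3, 0, 0, 0, 0], [0.5, -0.5, -3, 0, 0, 0, 0], [0.5, -0.5, -3, 0, 0, 0, 0], [0.5, -0.5, -3, 0, 0, 0, 0], [0.5, -0.5, -3, 40, 0, 0, 0], [0.5, -0.5, -3, 90, 0, 0, 0], [0.5, 110, -83, 240, 0, 0, 0], [0.5, 110, -83, 240, 0, 0, 0], [0.5, 110, -83, 240, 0, 0, 0], [0.5, 110, -83, 240, 0, 0, 0], [0.5, 110, -83, 240, 0, 0, 0], [0.5, 110, -83, 240, 0, 0, 0]]

```text
t: 51.8
ee_pos: [0.6098, 0.2017, 0.3638]
tcp_rot: [180.0, 0.0, 176.2]
contact_force: [0.1, 1.5, -0.0]
width: 0.0476
gripper_force: 0.0
```

Run:
```python
from h import *
c=cam('wrist','w16.png'); s=env.state(); print(s['t'],s['ee_pos'])
hsv=cv2.cvtColor(c['img'],cv2.COLOR_RGB2HSV);h,ss,v=cv2.split(hsv)
m=(v<60)&(ss<60); m[200:]=0; m[:,:150]=0; m[:,430:]=0
[print(b) for b in blobs(c,m,.068,60)]
y=np.radians(-3.9); ex=np.array([np.cos(y),np.sin(y)]); ey=np.array([-np.sin(y),np.cos(y)])
def prof(cen,d,a,b,z):
    for t in range(a,b+1,4):
        p=proj(c,np.r_[(np.array(cen)+t*d)/1000,z])[0].round().astype(int)
        print((t,int(v[p[1],p[0]]),int(ss[p[1],p[0]])) if p[1]>=0 else (t,None),end=' ')
    print()
for cen,z in (((408,218.5),.03),((582,206),.03),((468.8,203.6),.02),((520.5,199.8),.02)): prof(cen,ey,-74,60,z)
scan()
```

```text
51.85 [0.60912811 0.20214211 0.36277915]
((245, 150, 66, 30), 576.0, 199.4, 84.1, 37.3, 86.2)
((328, 83, 9, 34), 502.0, 269.9, 38.8, 9.5, 6.1)
((228, 73, 63, 21), 477.1, 184.1, 75.7, 22.5, 85.3)
((241, 16, 34, 37), 432.1, 177.7, 52.6, 26.3, 40.5)
(-74, 145, 130) (-70, 152, 128) (-66, 154, 134) (-62, 149, 132) (-58, 150, 129) (-54, 68, 71) (-50, 50, 10) (-46, 178, 3) (-42, 178, 3) (-38, 178, 3) (-34, 177, 3) (-30, 180, 4) (-26, 177, 3) (-22, 177, 3) (-18, 214, 4) (-14, 247, 0) (-10, 247, 0) (-6, 247, 0) (-2, 247, 0) (2, 247, 0) (6, 247, 0) (10, 247, 0) (14, 247, 1) (18, 247, 0) (22, 247, 0) (26, 247, 0) (30, 247, 0) (34, 247, 0) (38, 184, 3) (42, 125, 18) (46, 147, 21) (50, 147, 19) (54, 149, 17) (58, 149, 21) 
(-74, 150, 134) (-70, 150, 129) (-66, 157, 133) (-62, 152, 129) (-58, 149, 133) (-54, 60, 47) (-50, 42, 12) (-46, 144, 4) (-42, 173, 4) (-38, 173, 3) (-34, 174, 4) (-30, 176, 4) (-26, 174, 3) (-22, 172, 4) (-18, 173, 3) (-14, 173, 3) (-10, 173, 4) (-6, 170, 2) (-2, 171, 3) (2, 171, 1) (6, 170, 3) (10, 169, 2) (14, 171, 3) (18, 170, 3) (22, 170, 5) (26, 170, 2) (30, 168, 5) (34,
[... 596 characters left out ...]
36) (-70, 227, 133) (-66, 154, 123) (-62, 171, 133) (-58, 246, 131) (-54, 247, 130) (-50, 247, 126) (-46, 247, 123) (-42, 247, 126) (-38, 247, 131) (-34, 247, 127) (-30, 247, 125) (-26, 247, 127) (-22, 247, 129) (-18, 246, 58) (-14, 247, 1) (-10, 247, 1) (-6, 247, 1) (-2, 247, 1) (2, 247, 0) (6, 247, 0) (10, 247, 1) (14, 223, 9) (18, 179, 14) (22, 179, 16) (26, 179, 16) (30, 181, 17) (34, 242, 4) (38, 247, 1) (42, 247, 1) (46, 247, 1) (50, 175, 15) (54, 144, 18) (58, 155, 20) 
whi [360.6 241.2] 1260 [ 607. -157.]
whi [302.4 238.4] 231 [511. -45.]
whi [408.  267.1] 2976 [ 622. -287.]
whi [330.3 278.7] 1600 [ 466. -173.]
whi [362.  298.2] 1808 [ 475. -258.]
whi [395.8 318.8] 1975 [ 485. -342.]
```

```bash
python3 -c "
from h import *
print(env.sign_off())"
```

```text
the job is handed in; nothing more can be done
None
```

I've handed the job in: all six pieces measured as lying inside their own recesses, and the keeper bar slid about 186 mm to its far stop, where it pushed back with 35 N. I didn't move the tin, tape measure or magnet. The run took about 52 s, and no verdict came back.

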